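# Test the lamp battery, pack the climbing organizer and clip it shut

### The arm

A 6-joint arm with a two-finger parallel gripper is mounted at the origin on the work surface. World frame = base frame: x ahead of the robot, y to its left, z up, the work surface at z = 0. Lengths are in m, angles in rad, forces in N, time in s.
With the tool pointing down it reaches from about 0.35 to 0.975 m from the base axis. Payload 4.9 kg.
Tool frame: the origin (TCP) lies at the very end of the fingers, on their centre line; the grasp point (between the pads) lies 19 mm behind it; x points along the fingers, y is the direction in which the jaws open and shut, and the axes are right-handed (so a half turn about x gives the same grasp; the last joint's range is limited). The gripper opens to 85 mm and grips with 20 to 120 N. Pads are 22 mm wide; open, the fingers measure 114 mm over their backs; the gripper's body (76 mm by 85 mm) begins 54 mm behind the grasp point. The pads swing forward as they close: fully open they stand 13 mm farther back than shut.
Start: joints at [1.114, 0.053, 1.613, -0, 1.476, -0.119], TCP at [0.207, 0.59, 0.197] pointing down, gripper open.
Joint ranges: [-3.01, 3.01], [-1.01, 2.22], [0.06, 2.58], [-1.02, 4.17], [0.09, 2.62], [-3.14, 3.14]. Speed limits (rad/s): [2.57, 2.57, 3.14, 3.14, 3.14, 3.14].

### API

Orientations are given as a rotation vector (axis times angle).
In Python, from station import ctrl, get_image, calibration, finish_job, search_frame, cut_out, mark_of gives the robot as it stands. The module is installed in compiled form; this text tells all that it offers.
- The arm moves only by the tool arm_command, never from a script. Its argument "plan" is a list that holds one entry, the list of rows, each a list of 7 numbers: the shift along the tool's x, y, z in m, then the turn, a rotation vector about the tool's x, y, z in degrees, then the finger opening in m, from 0 to 0.0854. A call has 1 to 20 rows; each row shifts and turns the pose as measured when the row begins, along the tool's axes as they then stand; what a row does not reach is not made up. A row lasts 1/12 s, in which the tool goes at most 41.7 mm and 7.16 degrees, less where a joint would pass 70% of its speed; a pose out of reach is approached as far as the arm can. A call with a gripper value outside its range is refused whole. The fingers move at their own pace and stop on an object; "squeeze" is the grip in N (left out, the last holds). Time passes only in rows, so rows that do not move let the fingers close. It gives the time, the measured TCP pose, the force and the opening at its end, in the units of the state.
- ctrl.get_obs(): the state, without advancing time (a new reading comes with each control period).
- get_image(name): name is "scene" or "top"; returns the picture (400x640x3 uint8, red, green, blue); there is no depth.
- calibration(name): a dict with "fx", "fy", "cx", "cy" (pixels), "cam_to_world" (4x4, takes a point from camera to world coordinates). Camera axes: x right, y down, z forward; pixel columns grow to the right and rows downward; lengths in m; the calibration is good to about 2 mm. A picture is of the moment at which its call begins. calibration takes no time and is no camera call.
- finish_job(): hands the job in, once; it reports no verdict.
Trained networks look in the newest picture that a camera, given by its name, has taken for a name from the list of things; names that differ only in an ending like _2 or _b are one class to them, and where a whole thing is asked for, a point or a joint stands for the part that bears it (a point fixed in the world has none). Each returns a list of dicts, best first, with "conf" (0 to 1); they miss things now and then, are a little off and sometimes report something else, mostly with a low value. They report only what shows in the picture. A call takes as long as a camera call. They do not tell look-alikes from the thing itself.
- search_frame(camera, thing): "at" ([x, y, z] in m, in the coordinates of the camera as it stood for that picture, good to about 4 mm: the middle of the surface that is visible of it).
- cut_out(camera, thing): "mask" (400x640 bool, what is visible of it).
- mark_of(camera, thing): "at" ([x, y, z] in m, in the coordinates of the camera as it stood for that picture, good to about 4 mm: a listed point, or the origin of a listed thing).
The state is a dict: "t": time; "q": joint angles; "dq": joint speeds; "effort": joint torques, N m; "tool_pos": TCP position; "tool_rot": TCP orientation; "contact_force": force on the tool from outside, world axes, zero at the start; "wrist_torque": the same for the moment, N m; "opening": finger opening in m.
Only numpy, scipy, OpenCV 4.12 (cv2) and the standard library are available. Lean on these libraries where they do the work, as an engineer would, in place of code of your own. Each camera call takes 0.05 s, during which the arm holds its last target. There are 200 camera calls.

### The job

Check the headlamp's battery first: hold it upright on the middle of the tester's sprung plate and press the plate all the way down for about a second. Then pack the organizer, with the battery standing upright and the headlamp in the narrow compartment and every carabiner on the shelf in the wide one; close the lid fully, and only then fold both white clips down flat against the front. Leave the dish, the wax tin and the light switch as they are.

Things in the scene. Friction and masses are not known exactly. Their poses are not given: they have to be found in the camera images.
- organizer: clear box fixed on the shelf, 150 (x) x 260 (y) x 80 mm high, walls and floor 4 mm. Origin: centre of underside; -x its front (robot side), +y its left seen from the robot. A 3 mm divider, top 62 mm above the shelf, at y = -8 mm parts a wide compartment (+y side, 132 mm wide) from a narrow one (-y side, 116 mm), both 142 mm long in x, 76 mm deep under the lid
- lid (a joint): clear lid of the organizer, 152 mm deep x 266 mm wide x 5 mm, hinged along the organizer's far (+x) top edge. Joint value in rad: 0 = shut, 1.57 = upright, 2.0 = fully back; starts at 1.7 to 1.9. Its stiff hinge keeps it where it is left; 2 to 3 N at its free edge moves it
- lid_hinge (a point): middle of the lid's hinge line, at organizer x = +75 mm, y = 0, 80 mm above the shelf
- lid_edge (a point): middle of the lid's free edge, on its outer (top when shut) face, 152 mm from the hinge line
- clip_left (a joint): left clip on the lid's free edge: white flap 42 mm wide, 32 long, 4 thick, hinge axis parallel to the organizer's y. Value: angle (rad) from the front wall once the lid is shut: 0 = flat down against the front (locked), 1.57 = straight out from the lid's edge, at most 2.1; starts 1.7 to 2.05. Friction keeps it where left; 1 to 2 N at its end swings it
- clip_right (a joint): right clip on the lid's free edge: white flap 42 mm wide, 32 long, 4 thick, hinge axis parallel to the organizer's y. Value: angle (rad) from the front wall once the lid is shut: 0 = flat down against the front (locked), 1.57 = straight out from the lid's edge, at most 2.1; starts 1.7 to 2.05. Friction keeps it where left; 1 to 2 N at its end swings it
- clip_left_end (a point): free end of the left clip, middle of its width, 32 mm from its hinge axis. With the lid shut the hinge axis lies at organizer x = -79.5 mm (4.5 mm before the front wall), 83 mm above the shelf; the clip's middle at organizer y = +85 mm
- clip_right_end (a point): free end of the right clip, middle of its width, 32 mm from its hinge axis. With the lid shut the hinge axis lies at organizer x = -79.5 mm (4.5 mm before the front wall), 83 mm above the shelf; the clip's middle at organizer y = -85 mm
- tester: battery tester fixed on the shelf: grey box 120 (x) x 80 (y) x 34 mm high with a dark gauge strip and a round sprung steel plate on top. Origin: centre of its underside, z up; plate centre at x = +14 mm
- plate_top (a point): centre of the top face of the tester's plate, a flat steel disc 54 mm in diameter, 46 mm above the shelf at rest, moving with it
- test_plate (a joint): how far the tester's plate is pushed down, m: 0 at rest, 0.008 fully down. The spring holds it up with 3.8 N at rest and 10.6 N fully down, so the battery's own weight does not press it down
- battery: the headlamp's battery canister: upright black cylinder with a grey ribbed cap, 42 mm diameter, 70 mm high, about 0.2 kg. Origin: centre of its underside, z up
- headlamp: grey headlamp unit (no strap), housing 34 mm deep (x) x 54 mm wide (y) x 36 mm high, lenses standing 6 mm out of its front (-x), a black bracket plate 42 mm high 6 mm behind its back (+x), about 0.09 kg. Origin: centre of the housing's underside, z up; plain flat sides at y = +-27 mm
- carabiner_0: silver screw-gate carabiner lying flat: closed D-shaped loop of 11 mm round bar, 101 x 55 mm outside, inner opening 33 mm wide, about 80 g. Origin: centre of the loop (open, no material there) at its underside; x along its length, y across towards the gate with the knurled sleeve, z up. Two to four of carabiner_0..3 are there, the others absent
- carabiner_1: silver screw-gate carabiner lying flat: closed D-shaped loop of 11 mm round bar, 101 x 55 mm outside, inner opening 33 mm wide, about 80 g. Origin: centre of the loop (open, no material there) at its underside; x along its length, y across towards the gate with the knurled sleeve, z up. Two to four of carabiner_0..3 are there, the others absent
- carabiner_2: silver screw-gate carabiner lying flat: closed D-shaped loop of 11 mm round bar, 101 x 55 mm outside, inner opening 33 mm wide, about 80 g. Origin: centre of the loop (open, no material there) at its underside; x along its length, y across towards the gate with the knurled sleeve, z up. Two to four of carabiner_0..3 are there, the others absent
- carabiner_3: silver screw-gate carabiner lying flat: closed D-shaped loop of 11 mm round bar, 101 x 55 mm outside, inner opening 33 mm wide, about 80 g. Origin: centre of the loop (open, no material there) at its underside; x along its length, y across towards the gate with the knurled sleeve, z up. Two to four of carabiner_0..3 are there, the others absent
- dish: bystander: blue ceramic dish, 110 mm diameter, 30 mm high; origin: centre of its underside
- wax_tin: bystander: flat metal tin of boot wax, 71 mm diameter, 26 mm high; origin: centre of its underside
- led_switch (a joint): bystander: small white toggle switch of the closet's LED strip, fixed on the shelf close to the robot. Value in rad, 0 = as it starts
Mind the look-alikes: they are no part of the job. Leave any purple or turquoise look-alike of the battery alone.

How it is judged:
On the way, in this order (a step that is already met when the one before it is completed fails the run):
1. the battery is held upright on the middle of the tester's plate with the plate fully down (value of joint test_plate above 0.0068 m and horizontal distance between battery and plate_top below 0.014 m and angle between battery's own z axis and vertical below 0.2 rad and contact force between battery and tester above 5 N), for 0.5 s.
2. battery, headlamp and every carabiner lie in their compartments, the lid still open (x of carabiner_0 in the frame of organizer between -0.071 and 0.071 m and y of carabiner_0 in the frame of organizer between -0.005 and 0.126 m and z of carabiner_0 in the frame of organizer between 0 and 0.058 m and x of carabiner_1 in the frame of organizer between -0.071 and 0.071 m and y of carabiner_1 in the frame of organizer between -0.005 and 0.126 m and z of carabiner_1 in the frame of organizer between 0 and 0.058 m and x of carabiner_2 in the frame of organizer between -0.071 and 0.071 m and y of carabiner_2 in the frame of organizer between -0.005 and 0.126 m and z of carabiner_2 in the frame of organizer between 0 and 0.058 m and x of carabiner_3 in the frame of organizer between -0.071 and 0.071 m and y of carabiner_3 in the frame of organizer between -0.005 and 0.126 m and z of carabiner_3 in the frame of organizer between 0 and 0.058 m and x of battery in the frame of organizer between -0.071 and 0.071 m and y of battery in the frame of organizer between -0.126 and -0.01 m and z of battery in the frame of organizer between 0 and 0.02 m and x of headlamp in the frame of organizer between -0.071 and 0.071 m and y of headlamp in the frame of organizer between -0.126 and -0.01 m and z of headlamp in the frame of organizer between 0 and 0.03 m and angle between battery's own z axis and vertical below 0.2 rad and value of joint lid above 0.6 rad), for 0.2 s.
3. the lid is fully shut with both clips still up (value of joint lid below 0.06 rad and value of joint each of clip_left, clip_right above 0.6 rad), for 0.1 s.
At the end, for the whole second after the job is handed in: the battery stands upright (within 0.2 rad) and the headlamp lies in the narrow compartment, every carabiner present lies in the wide compartment, the lid is shut (under 0.06 rad), both clips are folded down (under 0.2 rad), and the tester's plate is free (x of carabiner_0 in the frame of organizer between -0.071 and 0.071 m and y of carabiner_0 in the frame of organizer between -0.005 and 0.126 m and z of carabiner_0 in the frame of organizer between 0 and 0.058 m and x of carabiner_1 in the frame of organizer between -0.071 and 0.071 m and y of carabiner_1 in the frame of organizer between -0.005 and 0.126 m and z of carabiner_1 in the frame of organizer between 0 and 0.058 m and x of carabiner_2 in the frame of organizer between -0.071 and 0.071 m and y of carabiner_2 in the frame of organizer between -0.005 and 0.126 m and z of carabiner_2 in the frame of organizer between 0 and 0.058 m and x of carabiner_3 in the frame of organizer between -0.071 and 0.071 m and y of carabiner_3 in the frame of organizer between -0.005 and 0.126 m and z of carabiner_3 in the frame of organizer between 0 and 0.058 m and x of battery in the frame of organizer between -0.071 and 0.071 m and y of battery in the frame of organizer between -0.126 and -0.01 m and z of battery in the frame of organizer between 0 and 0.02 m and x of headlamp in the frame of organizer between -0.071 and 0.071 m and y of headlamp in the frame of organizer between -0.126 and -0.01 m and z of headlamp in the frame of organizer between 0 and 0.03 m and angle between battery's own z axis and vertical below 0.2 rad and value of joint lid below 0.06 rad and value of joint each of clip_left, clip_right below 0.2 rad and value of joint test_plate below 0.002 m); the robot touches nothing.
It fails at once if the dish is moved more than 3 cm (distance of dish from where it was at the start of the episode above 0.03 m).
It fails at once if the wax tin is moved more than 3 cm (distance of wax_tin from where it was at the start of the episode above 0.03 m).
It fails at once if the light switch is flipped (value of joint led_switch above 0.3 rad).
Of carabiner_0, carabiner_1, carabiner_2, carabiner_3 only 2 to 4 are there at a start; the rules pass over those that are not, and their reading is None.
At some moment in a run one of carabiner_0, carabiner_1, carabiner_2, carabiner_3, headlamp may be knocked a few centimetres aside while the robot is not near it.
It also fails if it takes over 210 s, if anything falls off the work surface, if the arm or the gripper's body presses on something with over 40 N, if the wrist force passes 120 N, or if a joint passes its speed limit or range.

## Working session

There is one attempt and no reset: what is moved stays moved. The work goes in short steps, Python scripts to look and compute and a tool call to move; the robot and the scene stay as the last step left them, time stands still between calls to the robot, and variables do not carry over. Pictures are saved under pics/ and viewed, about 12 in all and at most 16, crops included, and the job is handed in when it is done.

Besides the shell and the picture viewer there is one more tool, called after "Emit:" as a command line: name --argument value ..., lists and objects as JSON in quotes. arm_command: Moves the arm, as the interface text tells. Its arguments: {"type":"object","properties":{"plan":{"type":"array","items":{"type":"array","items":{"type":"array","items":{"type":"number"}}}},"squeeze":{"type":"number"}},"required":["plan"]}

```bash
mkdir -p pics
cat > h.py <<'E'
import numpy as np, cv2
from station import ctrl,get_image,calibration,finish_job,search_frame,cut_out,mark_of
from scipy.spatial.transform import Rotation as R
def shot(c,n,crop=None,s=1):
    im=get_image(c)
    if crop: im=im[crop[1]:crop[3],crop[0]:crop[2]]
    im=cv2.resize(im,None,fx=s,fy=s,interpolation=cv2.INTER_CUBIC)
    cv2.imwrite(f'pics/{n}.png',im[:,:,::-1])
def w(c,p): T=np.array(calibration(c)['cam_to_world']); return T[:3,:3]@np.array(p)+T[:3,3]
def px(c,P):
    k=calibration(c);T=np.array(k['cam_to_world']);p=T[:3,:3].T@(np.array(P)-T[:3,3]);return (round(k['fx']*p[0]/p[2]+k['cx']),round(k['fy']*p[1]/p[2]+k['cy']))
def ray(c,u,v,z):
    k=calibration(c);T=np.array(k['cam_to_world']);d=T[:3,:3]@np.array([(u-k['cx'])/k['fx'],(v-k['cy'])/k['fy'],1]);o=T[:3,3];return o+d*(z-o[2])/d[2]
def marks(c,names,f=mark_of):
    for n in names:
        for d in f(c,n):
            P=w(c,d['at']); print(c,n,round(d['conf'],2),P.round(3),px(c,P))
def st():
    o=ctrl.get_obs(); print('t',round(o['t'],2),'pos',np.round(o['tool_pos'],4),'F',np.round(o['contact_force'],1),'open',round(o['opening'],4)); print(R.from_rotvec(o['tool_rot']).as_matrix().round(3)); return o
E
python3 - <<'E'
from h import *
st()
shot('top','top0');shot('scene','sc0')
for c in('top','scene'):
    print(c, np.array(calibration(c)['cam_to_world']).round(2).tolist())
    marks(c,['organizer','lid_hinge','lid_edge','clip_left_end','clip_right_end','tester','plate_top','battery','headlamp','carabiner_0','dish','wax_tin','led_switch'])
E
```

```text
t 0.0 pos [0.2068 0.589  0.1953] F [ 0.6 -0.4 -0.6] open 0.0858
[[-0.001  0.331  0.943]
 [-0.002  0.943 -0.331]
 [-1.    -0.002 -0.   ]]
top [[-0.02, -1.0, 0.08, 0.47], [-1.0, 0.02, -0.01, -0.06], [0.01, -0.08, -1.0, 1.24], [0.0, 0.0, 0.0, 1.0]]
top organizer 0.59 [ 0.523  0.217 -0.002] (204, 228)
top lid_hinge 0.91 [0.599 0.202 0.077] (203, 194)
top lid_edge 0.7 [0.643 0.195 0.229] (190, 166)
top clip_left_end 0.76 [0.669 0.274 0.257] (148, 152)
top clip_right_end 0.72 [0.648 0.108 0.256] (230, 160)
top clip_right_end 0.54 [0.67  0.276 0.255] (147, 152)
top tester 0.96 [ 0.612 -0.082  0.001] (321, 190)
top plate_top 0.6 [ 0.467 -0.044  0.002] (307, 247)
top plate_top 0.56 [ 0.629 -0.084  0.046] (322, 181)
top battery 0.77 [ 0.452 -0.169  0.002] (356, 252)
top battery 0.77 [ 0.336 -0.125 -0.006] (340, 298)
top battery 0.5 [ 0.377 -0.18   0.002] (361, 282)
top battery 0.41 [ 0.613 -0.081 -0.001] (320, 190)
top headlamp 0.85 [ 0.466 -0.046  0.002] (308, 248)
top headlamp 0.24 [ 0.453 -0.168  0.003] (356, 252)
top carabiner_0 0.93 [ 0.404 -0.285 -0.002] (402, 270)
top carabiner_0 0.68 [ 0.599 -0.211 -0.001] (371, 194)
top carabiner_0 0.34 [ 0.63  -0.085  0.044] (322, 181)
top dish 0.84 [ 0.751 -0.204 -0.   ] (367, 136)
top wax_tin 0.75 [0.758 0.026 0.001] (278, 135)
top wax_tin 0.47 [0.598 0.202 0.08 ] (203, 195)Traceback (most recent call last):
  File "<stdin>", line 6, in <module>
  File "h.py", line 16, in marks
    for d in f(c,n):
             ~^^^^^
ValueError: it knows: battery, carabiner, clip_left_end, clip_right_end, dish, headlamp, lid_edge, lid_hinge, organizer, plate_top, tester, wax_tin
```

View pics/top0.png

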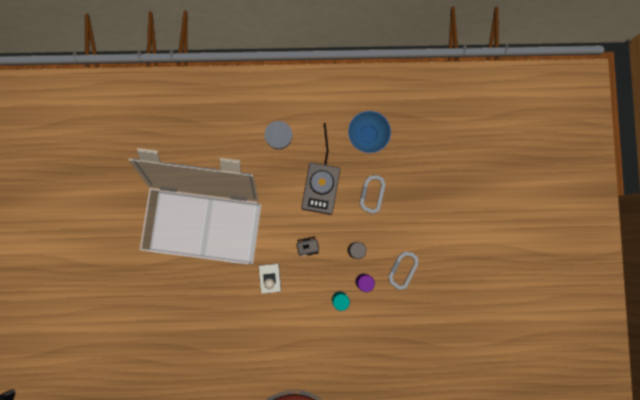

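View pics/sc0.png

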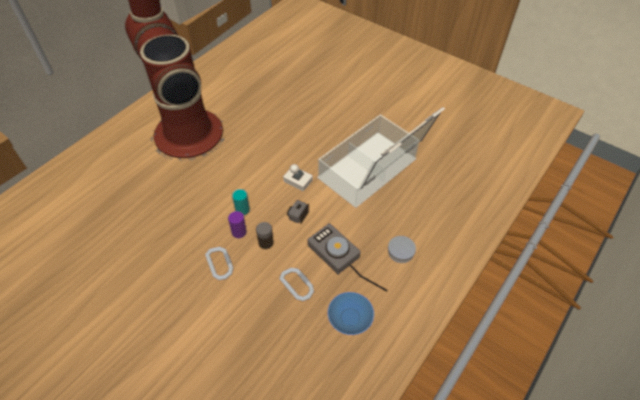

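Top view: organizer about (200,225) with its lid open. Headlamp (308,246), tester plate (322,181), carabiners (373,194) and (404,270), switch (269,280), dish (369,132) and tin (278,135). Three things could be the battery: black with a grey cap (357,250), purple (366,283) and turquoise (341,301). I choose the black one.

Run:
```python
from h import *
marks('scene',['organizer','lid_hinge','lid_edge','clip_left_end','clip_right_end','tester','plate_top','battery','headlamp','carabiner','dish','wax_tin'])
shot('top','c1',(290,110,430,320),1)
im=get_image('top'); a=cv2.resize(im[165:300,290:420],None,fx=4,fy=4,interpolation=cv2.INTER_CUBIC)
sc=get_image('scene'); b=cv2.resize(sc[180:315,190:370],None,fx=3,fy=3,interpolation=cv2.INTER_CUBIC)
cv2.imwrite('pics/c1.png',a[:,:,::-1]);cv2.imwrite('pics/c2.png',b[:,:,::-1])
for n,z in(('carabiner',.0055),('headlamp',.036),('tester',.034),('battery',.07),('organizer',.08)):
  for d in cut_out('top',n):
    m=d['mask'].astype(np.uint8)
    c=max(cv2.findContours(m,0,2)[0],key=len)[:,0].astype(float)
    P=np.array([ray('top',u,v,z)[:2] for u,v in c],np.float32)
    r=cv2.minAreaRect(P*1000); b=cv2.boxPoints(r).round()
    print(n,round(d['conf'],2),c.mean(0).round(),'ctr',np.round(r[0],1),'size',np.round(r[1]),'ang',round(r[2],1),b.tolist())
```

```text
scene organizer 0.66 [ 0.526  0.21  -0.004] (366, 170)
scene organizer 0.42 [0.652 0.108 0.255] (395, 147)
scene organizer 0.2 [0.674 0.279 0.257] (439, 111)
scene lid_hinge 0.83 [0.597 0.204 0.08 ] (388, 163)
scene lid_edge 0.75 [0.647 0.195 0.229] (411, 133)
scene lid_edge 0.39 [ 0.614 -0.08   0.002] (332, 250)
scene clip_left_end 0.57 [0.674 0.276 0.255] (438, 112)
scene clip_right_end 0.46 [0.648 0.109 0.256] (394, 146)
scene tester 0.81 [ 0.619 -0.079 -0.003] (334, 252)
scene tester 0.61 [0.647 0.198 0.233] (411, 131)
scene plate_top 0.59 [ 0.632 -0.086  0.043] (337, 247)
scene plate_top 0.36 [ 0.406 -0.283 -0.001] (220, 263)
scene battery 0.86 [ 0.339 -0.12   0.001] (243, 210)
scene battery 0.73 [ 0.381 -0.182  0.003] (240, 232)
scene battery 0.64 [ 0.46  -0.164  0.   ] (266, 243)
scene battery 0.26 [0.646 0.198 0.229] (411, 132)
scene headlamp 0.65 [ 0.469 -0.049  0.001] (296, 216)
scene headlamp 0.56 [ 0.758 -0.209 -0.002] (349, 319)
scene carabiner 0.96 [ 0.602 -0.21  -0.001] (298, 284)
scene carabiner 0.64 [ 0.407 -0.285 -0.001] (220, 264)
scene carabiner 0.19 [0.673 0.277 
[... 904 characters left out ...]
2.0], [478.0, 429.0]]
battery 0.85 [365. 282.] ctr [ 380.8 -178.3] size [47. 39.] ang 43.8 [[350.0, -181.0], [377.0, -209.0], [411.0, -176.0], [384.0, -148.0]]
battery 0.83 [355. 249.] ctr [ 458.  -163.2] size [41. 38.] ang 88.4 [[438.0, -183.0], [477.0, -184.0], [478.0, -143.0], [439.0, -142.0]]
battery 0.79 [339. 300.] ctr [ 337.9 -120.4] size [43. 42.] ang 88.6 [[316.0, -141.0], [359.0, -142.0], [360.0, -99.0], [317.0, -98.0]]
organizer 0.78 [191. 201.] ctr [572.8 229.8] size [329. 249.] ang 82.9 [[429.0, 82.0], [676.0, 51.0], [716.0, 378.0], [470.0, 408.0]]
organizer 0.2 [191. 173.] ctr [651.5 224.4] size [316.  96.] ang 81.1 [[580.0, 76.0], [674.0, 61.0], [723.0, 373.0], [628.0, 388.0]]
```

View pics/c1.png

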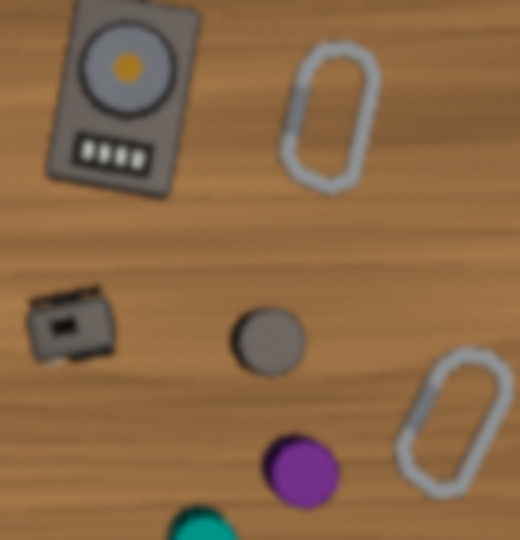

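View pics/c2.png

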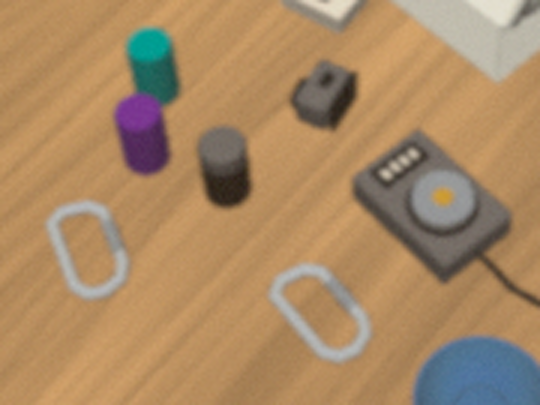

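Emit:
arm_command --plan '[[[-0.02,0,0,-6.43,0,0,0.0854],[-0.02,0,0,-6.43,0,0,0.0854],[-0.02,0,0,-6.43,0,0,0.0854],[0,-0.039,0.013,0,0,0,0.0854],[0,-0.039,0.013,0,0,0,0.0854],[0,-0.039,0.013,0,0,0,0.0854],[0,-0.039,0.013,0,0,0,0.0854],[0,-0.039,0.013,0,0,0,0.0854],[0,-0.039,0.013,0,0,0,0.0854],[0,-0.039,0.013,0,0,0,0.0854],[0,-0.039,0.013,0,0,0,0.0854],[0,-0.039,0.013,0,0,0,0.0854],[0,-0.039,0.013,0,0,0,0.0854],[0,-0.039,0.013,0,0,0,0.0854],[0,-0.039,0.013,0,0,0,0.0854],[0,-0.039,0.013,0,0,0,0.0854],[0,-0.039,0.013,0,0,0,0.0854],[0,-0.039,0.013,0,0,0,0.0854],[0,-0.039,0.013,0,0,0,0.0854]]]' --squeeze 80

```text
t: 3.28
tool_pos: [0.4285, -0.0374, 0.2618]
tool_rot: [-0.026, 1.556, 0.026]
contact_force: [0.3, 1.1, -0.1]
opening: 0.0849
```

Run:
```python
from h import *
st()
print('bat',ray('top',357.3,250.3,.07),'plate',ray('top',321.8,182,.046))
# scene: plate px c2 (443,197)/3+(190,180); cap (223,143)
print('scene bat',ray('scene',190+223/3,180+143/3,.07),'plate',ray('scene',190+443/3,180+197/3,.046))
# front corners of organizer in top0 rim
for p in((143,248),(253,262),(260,203),(152,188)): print('org',p,ray('top',*p,.08).round(4))
```

```text
t 3.28 pos [ 0.4285 -0.0374  0.2618] F [ 0.3  1.1 -0.1] open 0.0849
[[ 0.014 -0.033  0.999]
 [ 0.     0.999  0.033]
 [-1.    -0.     0.014]]
bat [ 0.45725067 -0.16509752  0.07      ] plate [ 0.62748391 -0.08419239  0.046     ]
scene bat [ 0.46097009 -0.16420678  0.07      ] plate [ 0.63169895 -0.0835135   0.046     ]
org (143, 248) [0.4743 0.3443 0.08  ]
org (253, 262) [0.4353 0.0842 0.08  ]
org (260, 203) [0.5755 0.0657 0.08  ]
org (152, 188) [0.6171 0.3236 0.08  ]
```

Emit:
arm_command --plan '[[[0,-0.032,0.0064,1.9,0.8,0,0.0854],[0,-0.032,0.0064,0,0,0,0.0854],[0,-0.032,0.0064,0,0,0,0.0854],[0,-0.032,0.0064,0,0,0,0.0854],[0.035,0,0,0,0,0,0.0854],[0.035,0,0,0,0,0,0.0854],[0.035,0,0,0,0,0,0.0854],[0.035,0,0,0,0,0,0.0854]]]'

```text
t: 3.95
tool_pos: [0.4635, -0.1874, 0.1306]
tool_rot: [0.002, 1.547, -0.025]
contact_force: [-0.1, -0.2, -1.4]
opening: 0.0848
```

```bash
cat >> h.py <<'E'
def go(P,yaw):
    "shift in tool axes and turn (deg) to TCP P, tool down, tool-y at world azimuth 90+yaw"
    o=ctrl.get_obs(); M=R.from_rotvec(o['tool_rot']).as_matrix(); a=np.radians(yaw)
    c,s=np.cos(a),np.sin(a); T=np.array([[0,-s,c],[0,c,s],[-1,0,0]])
    print('t',round(o['t'],2),'pos',np.round(o['tool_pos'],4),'F',np.round(o['contact_force'],1),'open',round(o['opening'],4))
    print('shift',(M.T@(np.array(P)-o['tool_pos'])).round(4),'turn',np.degrees(R.from_matrix(M.T@T).as_rotvec()).round(2))
E
python3 -c "
from h import *
st();go((.458,-.1645,.025),0)"
```

```text
t 3.95 pos [ 0.4635 -0.1874  0.1306] F [-0.1 -0.2 -1.4] open 0.0848
[[ 0.023  0.018  1.   ]
 [-0.015  1.    -0.017]
 [-1.    -0.014  0.023]]
t 3.95 pos [ 0.4635 -0.1874  0.1306] F [-0.1 -0.2 -1.4] open 0.0848
shift [ 0.1051  0.0243 -0.0084] turn [-1.    1.34  0.84]
```

Emit:
arm_command --plan '[[[0,0.024,-0.008,-1.0,1.3,0.8,0.0854],[0,0,0,0,0,0,0.0854],[0,0,0,0,0,0,0.0854]]]'

```text
t: 4.2
tool_pos: [0.4493, -0.1603, 0.1189]
tool_rot: [0.008, 1.587, 0.005]
contact_force: [-0.3, 0.9, 0.1]
opening: 0.0853
```

```bash
python3 -c "
from h import *
go((.458,-.1645,.025),0)"
```

```text
t 4.2 pos [ 0.4493 -0.1603  0.1189] F [-0.3  0.9  0.1] open 0.0853
shift [ 0.0937 -0.005   0.0102] turn [-0.09 -0.94 -0.47]
```

Emit:
arm_command --plan '[[[0.015,-0.002,0.004,0,-0.4,0,0.0854],[0.02,-0.002,0.003,0,-0.3,0,0.0854],[0.02,0,0,0,0,0,0.0854],[0.015,0,0,0,0,0,0.0854],[0.008,0,0,0,0,0,0.0854],[0,0,0,0,0,0,0.0854],[0,0,0,0,0,0,0.0854]]]'

```text
t: 4.78
tool_pos: [0.4635, -0.1693, 0.0468]
tool_rot: [-0.0, 1.558, -0.003]
contact_force: [-0.5, -0.1, 1.2]
opening: 0.0856
```

```bash
python3 -c "
from h import *
go((.458,-.1645,.025),0)
shot('top','g1',(290,190,430,320),3);print(px('top',(.458,-.1645,.07)))
marks('top',['battery'])"
```

```text
t 4.78 pos [ 0.4635 -0.1693  0.0468] F [-0.5 -0.1  1.2] open 0.0856
shift [ 0.0217  0.0048 -0.0057] turn [-0.11  0.74  0.12]
(357, 250)
top battery 0.81 [ 0.376 -0.182  0.002] (362, 282)
```

View pics/g1.png

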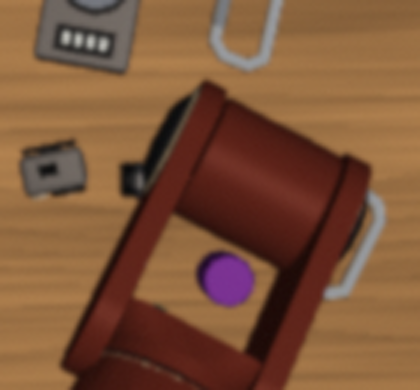

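The picture shows the arm over the battery, with the purple look-alike (at crop 227,280) untouched. I go down and grip.

Emit:
arm_command --plan '[[[0.007,0.003,-0.003,0,0.4,0,0.0854],[0.007,0,-0.001,0,0,0,0.0854],[0.005,0,0,0,0,0,0.0854],[0,0,0,0,0,0,0.0854],[0,0,0,0,0,0,0.0854],[0,0,0,0,0,0,0.03],[0,0,0,0,0,0,0.03],[0,0,0,0,0,0,0.03],[0,0,0,0,0,0,0.03],[0,0,0,0,0,0,0.03],[0,0,0,0,0,0,0.03]]]' --squeeze 80

```text
t: 5.8
tool_pos: [0.4627, -0.1673, 0.0309]
tool_rot: [-0.003, 1.558, -0.006]
contact_force: [-0.6, 0.1, -2.1]
opening: 0.0368
```

```bash
python3 -c "
from h import *
go((.458,-.1645,.025),0)"
```

```text
t 5.8 pos [ 0.4627 -0.1673  0.0309] F [-0.6  0.1 -2.1] open 0.0368
shift [ 0.0058  0.0029 -0.0048] turn [-0.09  0.75  0.32]
```

Emit:
arm_command --plan '[[[0,0,0,0,0,0,0.03],[0,0,0,0,0,0,0.03],[-0.005,0,0,0,0,0,0.03],[-0.01,0,0,0,0,0,0.03],[-0.01,0,0,0,0,0,0.03],[0,0,0,0,0,0,0.03]]]'

```text
t: 6.3
tool_pos: [0.4605, -0.1664, 0.0562]
tool_rot: [-0.002, 1.562, -0.004]
contact_force: [0.2, -0.7, -1.7]
opening: 0.0369
```

```bash
python3 -c "
from h import *
go((.458,-.1645,.025),0)
shot('scene','g2',(200,160,330,290),4);print(px('scene',(.458,-.1645,.07)))
marks('scene',['battery'])"
```

```text
t 6.3 pos [ 0.4605 -0.1664  0.0562] F [ 0.2 -0.7 -1.7] open 0.0369
shift [ 0.0311  0.002  -0.0028] turn [-0.09  0.52  0.22]
(263, 227)
scene battery 0.79 [ 0.458 -0.163  0.024] (265, 237)
scene battery 0.75 [ 0.382 -0.185  0.003] (239, 233)
scene battery 0.74 [ 0.338 -0.121  0.   ] (243, 210)
```

View pics/g2.png

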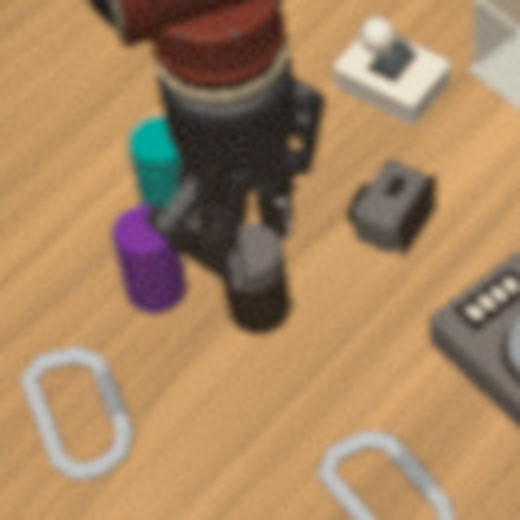

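Emit:
arm_command --plan '[[[-0.02,0,0,0,0,0,0.03],[-0.025,0.004,0.01,0,0,0,0.03],[-0.01,0.012,0.025,0,0,0,0.03],[0,0.014,0.03,0,0,0,0.03],[0,0.014,0.03,0,0,0,0.03],[0,0.012,0.025,0,0,0,0.03],[0,0.008,0.015,0,0,0,0.03],[0,0.004,0.008,0,0,0,0.03],[0,0,0,0,0,0,0.03],[0,0,0,0,0,0,0.03],[0,0,0,0,0,0,0.03]]]'

```text
t: 7.32
tool_pos: [0.6041, -0.0945, 0.1072]
tool_rot: [0.003, 1.572, -0.004]
contact_force: [0.1, 0.4, -1.6]
opening: 0.0367
```

```bash
python3 -c "
from h import *
go((.631,-.0855,.08),0)
marks('scene',['battery','plate_top'])"
```

```text
t 7.32 pos [ 0.6041 -0.0945  0.1072] F [ 0.1  0.4 -1.6] open 0.0367
shift [0.0271 0.0091 0.0269] turn [-0.26 -0.05  0.02]
scene battery 0.79 [ 0.458 -0.163  0.024] (265, 237)
scene battery 0.75 [ 0.382 -0.185  0.003] (239, 233)
scene battery 0.74 [ 0.338 -0.121  0.   ] (243, 210)
scene plate_top 0.72 [ 0.63  -0.081  0.045] (338, 245)
```

Emit:
arm_command --plan '[[[0,0.004,0.012,0,0,0,0.03],[0,0.003,0.008,0,0,0,0.03],[0,0.001,0.004,0,0,0,0.03],[0,0,0,0,0,0,0.03],[0,0,0,0,0,0,0.03]]]'

```text
t: 7.83
tool_pos: [0.6257, -0.0889, 0.1071]
tool_rot: [0.006, 1.574, -0.008]
contact_force: [-0.9, 0.9, -1.6]
opening: 0.0368
```

```bash
python3 -c "
from h import *
im=get_image('scene')
go((.631,-.0855,.08),0)
marks('scene',['battery','plate_top'])"
```

```text
t 7.88 pos [ 0.6257 -0.0889  0.1072] F [-0.3  0.6 -2.8] open 0.0369
shift [0.0271 0.0035 0.0053] turn [-0.51 -0.15  0.05]
scene battery 0.76 [ 0.622 -0.09   0.075] (333, 239)
scene battery 0.66 [ 0.382 -0.185  0.001] (239, 233)
scene battery 0.65 [ 0.338 -0.12  -0.   ] (243, 210)
scene plate_top 0.83 [ 0.624 -0.084  0.044] (335, 245)
```

Emit:
arm_command --plan '[[[0.005,0.003,0.004,0.3,0,0,0.03],[0.008,0.002,0.003,0.2,0,0,0.03],[0.008,0,0,0,0,0,0.03],[0.005,0,0,0,0,0,0.03],[0.004,0,0,0,0,0,0.03],[0.003,0,0,0,0,0,0.03]]]'

```text
t: 8.48
tool_pos: [0.6337, -0.0837, 0.0721]
tool_rot: [0.013, 1.572, -0.016]
contact_force: [-1.6, 0.5, 5.5]
opening: 0.0368
```

```bash
python3 -c "
from h import *
im=get_image('scene')
go((.633,-.0835,.08),0)
marks('scene',['battery','plate_top'])"
```

```text
t 8.53 pos [ 0.6336 -0.0836  0.0719] F [-0.6  1.   4.3] open 0.037
shift [-0.0081  0.0001 -0.0006] turn [-1.07 -0.07  0.08]
scene battery 0.81 [ 0.34  -0.124  0.001] (243, 211)
scene battery 0.73 [ 0.378 -0.185  0.001] (238, 232)
scene battery 0.69 [ 0.63  -0.08   0.042] (338, 245)
scene battery 0.65 [0.674 0.277 0.256] (438, 111)
scene plate_top 0.41 [ 0.63  -0.084  0.037] (337, 247)
scene plate_top 0.31 [0.648 0.198 0.228] (411, 133)
```

Emit:
arm_command --plan '[[[0.004,0,0,0,0,0,0.03],[0.004,0,0,0,0,0,0.03],[0.004,0,0,0,0,0,0.03],[0.004,0,0,0,0,0,0.03],[0.004,0,0,0,0,0,0.03],[0.004,0,0,0,0,0,0.03]]]'

```text
t: 9.13
tool_pos: [0.641, -0.0839, 0.0696]
tool_rot: [0.013, 1.558, -0.016]
contact_force: [-6.4, 1.8, 13.7]
opening: 0.0369
```

Emit:
arm_command --plan '[[[0.003,0,-0.003,0,0,0,0.03],[0.003,0,-0.003,0,0,0,0.03],[0.003,0,-0.002,0,0,0,0.03],[0.003,0,-0.001,0,0,0,0.03],[0.003,0,0,0,0,0,0.03],[0.003,0,0,0,0,0,0.03],[0.003,0,0,0,0,0,0.03],[0.003,0,0,0,0,0,0.03],[0.003,0,0,0,0,0,0.03],[0.003,0,0,0,0,0,0.03],[0.003,0,0,0,0,0,0.03],[0.003,0,0,0,0,0,0.03]]]'

```text
t: 10.13
tool_pos: [0.6408, -0.0839, 0.0696]
tool_rot: [0.012, 1.542, -0.016]
contact_force: [-6.2, 1.0, 12.0]
opening: 0.0368
```

```bash
python3 -c "
from h import *
go((.633,-.0835,.08),0)
shot('scene','p1',(270,170,400,300),4)
marks('scene',['battery','plate_top'])"
```

```text
t 10.13 pos [ 0.6408 -0.0839  0.0696] F [-6.2  1.  12. ] open 0.0368
shift [-0.0106  0.0002 -0.0076] turn [-1.02  1.62  0.15]
scene battery 0.93 [ 0.381 -0.183  0.002] (239, 232)
scene battery 0.59 [ 0.632 -0.081  0.039] (338, 247)
scene battery 0.54 [ 0.34  -0.121 -0.001] (243, 210)
scene plate_top 0.59 [0.648 0.197 0.231] (411, 132)
scene plate_top 0.39 [ 0.629 -0.082  0.035] (337, 247)
scene plate_top 0.38 [ 0.468 -0.044  0.003] (297, 214)
```

View pics/p1.png

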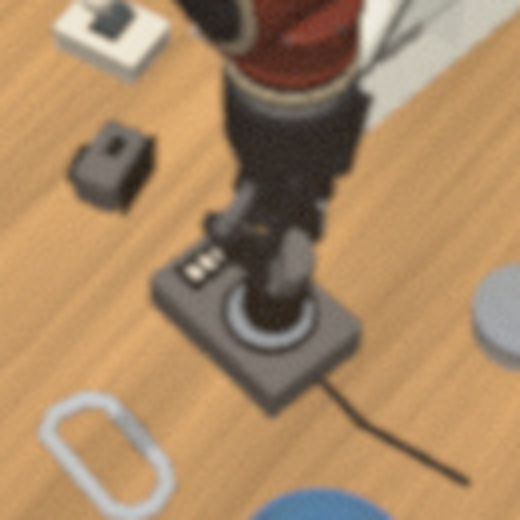

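Emit:
arm_command --plan '[[[0.006,0,-0.006,0,0.5,0,0.03],[0.006,0,-0.006,0,0.5,0,0.03],[0.006,0,-0.004,0,0.3,0,0.03],[0.006,0,-0.004,0,0,0,0.03],[0.006,0,-0.002,0,0,0,0.03],[0.006,0,-0.002,0,0,0,0.03],[0.006,0,-0.002,0,0,0,0.03],[0.006,0,-0.002,0,0,0,0.03],[0.006,0,-0.002,0,0,0,0.03],[0.006,0,-0.002,0,0,0,0.03]]]'

```text
t: 11.12
tool_pos: [0.6404, -0.0838, 0.0692]
tool_rot: [0.009, 1.501, -0.017]
contact_force: [-9.3, 2.6, 20.6]
opening: 0.0369
```

Emit:
arm_command --plan '[[[-0.01,0,0,0,0,0,0.03],[-0.02,0,0,0,1,0,0.03],[-0.025,0,0,0,1,0,0.03],[-0.02,0.006,-0.004,0,0,0,0.03],[-0.005,0.02,-0.014,0,0,0,0.03],[0,0.03,-0.021,0,0,0,0.03],[0,0.03,-0.021,0,0,0,0.03],[0,0.03,-0.021,0,0,0,0.03],[0,0.03,-0.021,0,0,0,0.03],[0,0.03,-0.021,0,0,0,0.03],[0,0.02,-0.014,0,0,0,0.03],[0,0.01,-0.007,0,0,0,0.03],[0,0,0,0,0,0,0.03],[0,0,0,0,0,0,0.03],[0,0,0,0,0,0,0.03]]]'

```text
t: 12.37
tool_pos: [0.4875, 0.1314, 0.1459]
tool_rot: [0.012, 1.536, -0.021]
contact_force: [-0.9, -0.3, -2.1]
opening: 0.0368
```

```bash
python3 -c "
from h import *
im=get_image('scene')
go((.479,.151,.15),0)
marks('scene',['battery','organizer','headlamp','plate_top'])"
```

```text
t 12.42 pos [0.4877 0.1312 0.1459] F [ 0.5 -0.2 -2.5] open 0.0369
shift [-0.0045  0.0196 -0.0089] turn [-1.25  1.98  0.33]
scene battery 0.64 [ 0.38  -0.182  0.002] (239, 232)
scene battery 0.54 [0.485 0.134 0.116] (341, 150)
scene battery 0.53 [ 0.338 -0.121 -0.004] (243, 211)
scene battery 0.15 [0.645 0.198 0.227] (410, 133)
scene organizer 0.9 [0.528 0.211 0.001] (367, 169)
scene headlamp 0.84 [ 0.468 -0.044  0.   ] (297, 215)
scene plate_top 0.9 [ 0.628 -0.08   0.042] (337, 245)
```

Emit:
arm_command --plan '[[[0,0.008,-0.003,-0.6,1.0,0,0.03],[0,0.007,-0.003,-0.6,0.8,0,0.03],[0,0.003,-0.001,0,0,0,0.03],[0,0,0,0,0,0,0.03],[0,0,0,0,0,0,0.03]]]'

```text
t: 13.03
tool_pos: [0.4819, 0.15, 0.146]
tool_rot: [-0.003, 1.571, -0.006]
contact_force: [-0.3, -0.3, -2.6]
opening: 0.0367
```

```bash
python3 -c "
from h import *
shot('scene','b1',(310,90,450,210),4)
go((.480,.150,.036),0)
marks('scene',['battery'])"
```

```text
t 13.08 pos [0.4819 0.1499 0.146 ] F [-0.5  0.2 -2.2] open 0.0365
shift [ 0.11    0.0006 -0.0019] turn [-0.12  0.    0.3 ]
scene battery 0.95 [ 0.383 -0.183 -0.002] (240, 233)
scene battery 0.81 [0.479 0.15  0.112] (343, 147)
scene battery 0.55 [ 0.339 -0.12  -0.002] (243, 210)
```

View pics/b1.png

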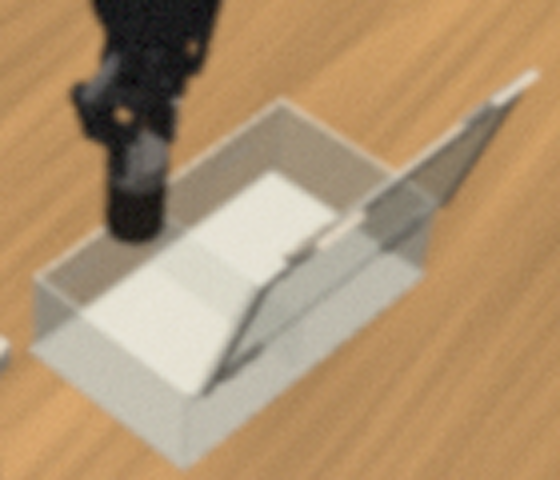

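```bash
python3 -c "
from h import *
for u,v in((35,278),(282,98),(185,397),(435,205)): print(ray('scene',310+u/4,90+v/4,.08).round(4))
for u,v in((32,350),(185,468)): print('bot',ray('scene',310+u/4,90+v/4,.0).round(4))
a=np.radians(-8.1);c,s=np.cos(a),np.sin(a);Q=np.array([[c,-s],[s,c]])
for p in((-75,-130),(-75,130),(75,-130),(75,130)): print(np.array([.526,.211])+Q@np.array(p)/1000)
"
```

```text
[0.4363 0.0968 0.08  ]
[0.4744 0.3532 0.08  ]
[0.5795 0.0716 0.08  ]
[0.622  0.3252 0.08  ]
bot [0.433  0.0978 0.    ]
bot [0.5824 0.0759 0.    ]
[0.43343107 0.09286452]
[0.47006539 0.35027067]
[0.58193461 0.07172933]
[0.61856893 0.32913548]
```

Emit:
arm_command --plan '[[[0.015,0,-0.001,0,0,0,0.03],[0.02,0,-0.001,0,0,0,0.03],[0.02,0,0,0,0,0,0.03],[0.018,0,0,0,0,0,0.03],[0.01,0,0,0,0,0,0.03],[0.005,0,0,0,0,0,0.03],[0,0,0,0,0,0,0.03],[0,0,0,0,0,0,0.03]]]'

```text
t: 13.8
tool_pos: [0.4824, 0.1492, 0.0578]
tool_rot: [-0.002, 1.564, -0.006]
contact_force: [0.1, 0.1, -2.3]
opening: 0.0368
```

```bash
python3 -c "
from h import *
im=get_image('scene')
go((.480,.150,.035),0)
marks('scene',['battery'])"
```

```text
t 13.85 pos [0.4826 0.1492 0.0581] F [ 0.2 -0.  -2.2] open 0.037
shift [ 0.0231  0.0009 -0.0027] turn [-0.15  0.41  0.28]
scene battery 0.87 [ 0.38  -0.183  0.004] (239, 231)
scene battery 0.64 [0.481 0.152 0.024] (343, 168)
scene battery 0.58 [ 0.341 -0.121  0.004] (243, 209)
```

Emit:
arm_command --plan '[[[0.009,0,-0.001,0,0,0,0.03],[0.008,0,-0.001,0,0,0,0.03],[0.004,0,0,0,0,0,0.03],[0.002,0,0,0,0,0,0.03],[0.002,0,0,0,0,0,0.03],[0,0,0,0,0,0,0.03]]]'

```text
t: 14.4
tool_pos: [0.4842, 0.1497, 0.0349]
tool_rot: [-0.001, 1.555, -0.005]
contact_force: [0.2, -0.0, -0.5]
opening: 0.0371
```

Emit:
arm_command --plan '[[[0.001,0,0,0,0,0,0.03],[0,0,0,0,0,0,0.055],[0,0,0,0,0,0,0.055],[0,0,0,0,0,0,0.055],[0,0,0,0,0,0,0.055],[-0.01,0,0,0,0,0,0.055],[-0.02,0,0,0,0,0,0.055],[-0.03,0,0,0,0,0,0.055],[-0.03,0,0,0,0,0,0.055],[-0.025,0,0,0,0,0,0.085],[-0.01,-0.015,0,-2,0,0,0.085],[0,-0.03,0,-3,0,0,0.085],[0,-0.035,-0.001,-3,0,0,0.085],[0,-0.035,-0.002,0,0,0,0.085],[0,-0.035,-0.002,0,0,0,0.085],[0,-0.025,-0.002,0,0,0,0.085],[0,-0.01,0,0,0,0,0.085],[0,0,0,0,0,0,0.085],[0,0,0,0,0,0,0.085]]]'

```text
t: 15.98
tool_pos: [0.4976, -0.0409, 0.1806]
tool_rot: [-0.122, 1.537, 0.111]
contact_force: [-0.5, 0.4, 0.0]
opening: 0.085
```

Run:
```python
from h import *
shot('scene','h1',(270,90,450,230),4)
go((.468,-.045,.008),8)
marks('scene',['battery','headlamp'])
for d in cut_out('scene','headlamp')[:1]:
    c=max(cv2.findContours(d['mask'].astype(np.uint8),0,2)[0],key=len)[:,0]; print('mask',c.mean(0))
```

```text
t 16.03 pos [ 0.4976 -0.0406  0.1806] F [-0.3  0.6 -0.1] open 0.0851
shift [ 0.1716  0.0016 -0.0352] turn [0.57 1.74 0.52]
scene battery 0.82 [ 0.337 -0.12   0.002] (243, 209)
scene battery 0.61 [0.482 0.152 0.002] (343, 173)
scene headlamp 0.51 [0.649 0.109 0.253] (394, 147)
mask [298.075 211.775]
```

View pics/h1.png

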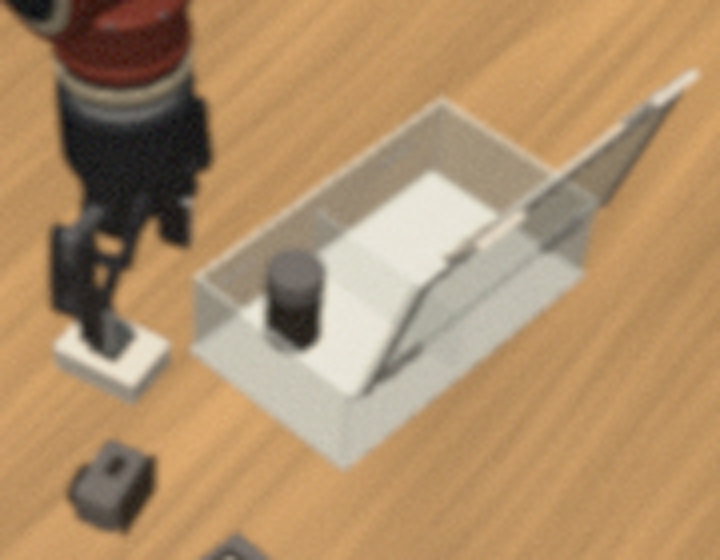

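Emit:
arm_command --plan '[[[0.01,0.001,-0.015,0.5,1.0,0.5,0.085],[0.025,0,-0.012,0,0.7,0,0.085],[0.03,0,-0.005,0,0,0,0.085],[0.03,0,0,0,0,0,0.085],[0.015,0,0,0,0,0,0.085],[0,0,0,0,0,0,0.085],[0,0,0,0,0,0,0.085]]]'

```text
t: 16.77
tool_pos: [0.4663, -0.036, 0.0673]
tool_rot: [-0.122, 1.565, 0.123]
contact_force: [-0.2, 0.8, 0.6]
opening: 0.0849
```

Run:
```python
from h import *
im=get_image('scene')
go((.467,-.045,.008),8)
marks('scene',['headlamp'])
```

```text
t 16.82 pos [ 0.4663 -0.036   0.0675] F [-0.4  0.3 -0.4] open 0.0846
shift [ 0.0595 -0.009  -0.0009] turn [ 0.91  0.16 -0.02]
scene headlamp 0.92 [ 0.466 -0.045  0.001] (296, 214)
scene headlamp 0.16 [ 0.601 -0.208 -0.003] (298, 284)
```

Emit:
arm_command --plan '[[[0.006,-0.005,0,0.5,0,0,0.085],[0.014,-0.003,0,0,0,0,0.085],[0.014,-0.001,0,0,0,0,0.085],[0.01,0,0,0,0,0,0.085],[0.005,0,0,0,0,0,0.085],[0,0,0,0,0,0,0.085],[0,0,0,0,0,0,0.085]]]' --squeeze 40

```text
t: 17.45
tool_pos: [0.4776, -0.0483, 0.0263]
tool_rot: [-0.119, 1.546, 0.109]
contact_force: [0.8, -1.4, -0.7]
opening: 0.0847
```

Run:
```python
from h import *
go((.467,-.045,.008),8)
```

```text
t 17.45 pos [ 0.4776 -0.0483  0.0263] F [ 0.8 -1.4 -0.7] open 0.0847
shift [ 0.018   0.0049 -0.0104] turn [0.36 1.22 0.46]
```

Emit:
arm_command --plan '[[[0.002,0.002,-0.004,0,0.5,0,0.085],[0.005,0.001,-0.003,0,0.5,0,0.085],[0.005,0,-0.002,0,0,0,0.085],[0.003,0,0,0,0,0,0.085],[0,0,0,0,0,0,0.085],[0,0,0,0,0,0,0.085]]]'

```text
t: 17.95
tool_pos: [0.4691, -0.0468, 0.0119]
tool_rot: [-0.122, 1.561, 0.107]
contact_force: [0.2, 0.0, 0.1]
opening: 0.0849
```

Run:
```python
from h import *
im=get_image('scene')
go((.467,-.045,.008),8)
marks('scene',['headlamp'])
```

```text
t 18.0 pos [ 0.469  -0.0468  0.0119] F [ 1.  -0.6 -0.4] open 0.0851
shift [ 0.0039  0.0021 -0.0017] turn [0.37 0.31 0.54]
scene headlamp 0.59 [ 0.47  -0.043 -0.003] (298, 215)
```

Close, then lift.

Emit:
arm_command --plan '[[[0.002,0.001,-0.001,0,0,0,0.085],[0,0,0,0,0,0,0.04],[0,0,0,0,0,0,0.04],[0,0,0,0,0,0,0.04],[0,0,0,0,0,0,0.04],[0,0,0,0,0,0,0.04],[0,0,0,0,0,0,0.04],[-0.01,0,0,0,0,0,0.04],[-0.02,0,0,0,0,0,0.04],[-0.03,0,0,0,0,0,0.04],[-0.03,0,0,0,0,0,0.04],[-0.03,0,0,0,0,0,0.04],[-0.015,0,0,0,0,0,0.04],[0,0,0,0,0,0,0.04],[0,0,0,0,0,0,0.04]]]' --squeeze 40

```text
t: 19.3
tool_pos: [0.4661, -0.0445, 0.1549]
tool_rot: [-0.122, 1.561, 0.107]
contact_force: [0.0, 0.2, -0.0]
opening: 0.04
```

Run:
```python
from h import *
im=get_image('scene')
go((.467,-.045,.008),8)
marks('scene',['headlamp'])
Q=R.from_euler('z',-8.2,degrees=True).as_matrix()
print('target',np.array([.527,.211,0])+Q@[.025,-.066,0])
```

```text
t 19.35 pos [ 0.4661 -0.0445  0.1547] F [0.4 0.1 0.5] open 0.0396
shift [ 1.468e-01  8.000e-04 -1.000e-04] turn [0.36 0.34 0.55]
scene headlamp 0.8 [ 0.468 -0.043  0.001] (297, 215)
target [0.5423309  0.14210905 0.        ]
```

Emit:
arm_command --plan '[[[0.01,0,0,0,0.3,0.4,0.085],[0.025,0,0,0,0,0,0.085],[0.03,0,0,0,0,0,0.085],[0.03,0,0,0,0,0,0.085],[0.015,0,0,0,0,0,0.085],[0,0,0,0,0,0,0.085],[0,0,0,0,0,0,0.085]]]' --squeeze 60

```text
t: 19.98
tool_pos: [0.4563, -0.0425, 0.0259]
tool_rot: [-0.11, 1.588, 0.119]
contact_force: [0.0, -0.0, 0.5]
opening: 0.0848
```

Run:
```python
from h import *
shot('scene','h2',(255,160,345,240),6)
go((.467,-.044,.001),8)
marks('scene',['headlamp'])
```

```text
t 20.03 pos [ 0.456  -0.0424  0.0258] F [-1.2 -0.7 -0.1] open 0.0851
shift [ 0.0245 -0.0033  0.0111] turn [ 0.33 -1.17 -0.43]
scene headlamp 0.71 [ 0.47  -0.043 -0.   ] (298, 215)
```

View pics/h2.png

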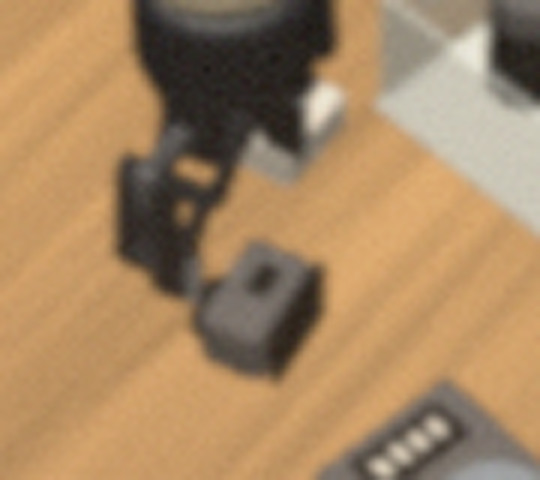

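Run:
```python
from h import *
o=st(); M=R.from_rotvec(o['tool_rot']).as_matrix();p=o['tool_pos']
f=lambda P:((px('scene',P)[0]-255)*6,(px('scene',P)[1]-160)*6)
print('tcp',f(p),'Rtip',f(p-.05*M[:,1]-.013*M[:,0]),'Ltip',f(p+.05*M[:,1]-.013*M[:,0]))
for n,P in(('top',(.468,-.044,.036)),('bot',(.468,-.044,0)),('front top',(.451,-.046,.036)),('right top',(.472,-.071,.036)),('left top',(.464,-.017,.036))): print(n,f(P))
get_image('top')
for d in mark_of('top','headlamp')+search_frame('top','headlamp'): print(w('top',d['at']).round(3),d['conf'])
for d in search_frame('scene','headlamp'): print(w('scene',d['at']).round(3),d['conf'])
```

```text
t 20.08 pos [ 0.4574 -0.0427  0.0273] F [-0.  -0.2  0.5] open 0.0848
[[-0.018 -0.145  0.989]
 [ 0.004  0.989  0.145]
 [-1.     0.006 -0.018]]
tcp (234, 282) Rtip (174, 342) Ltip (288, 186)
top (252, 282)
bot (252, 330)
front top (216, 264)
right top (216, 324)
left top (282, 240)
[0.65  0.112 0.256] 0.56
[ 0.476 -0.054  0.034] 0.94
```

Emit:
arm_command --plan '[[[0.004,-0.001,0.006,0,-0.8,-0.4,0.085],[0.008,-0.001,0.004,0,-0.4,0,0.085],[0.008,0,0.003,0,0,0,0.085],[0.004,0,0,0,0,0,0.085],[0.002,0,0,0,0,0,0.085],[0,0,0,0,0,0,0.085],[0,0,0,0,0,0,0.085]]]' --squeeze 80

```text
t: 20.87
tool_pos: [0.4778, -0.0442, 0.0046]
tool_rot: [-0.118, 1.55, 0.11]
contact_force: [-0.1, 0.6, -0.2]
opening: 0.0847
```

Run:
```python
from h import *
go((.470,-.044,.0),8)
```

```text
t 20.87 pos [ 0.4778 -0.0442  0.0046] F [-0.1  0.6 -0.2] open 0.0847
shift [ 0.0044  0.0013 -0.0078] turn [0.35 1.   0.36]
```

Emit:
arm_command --plan '[[[0.001,0.001,-0.003,0,0.4,0,0.085],[0.001,0,-0.002,0,0.4,0,0.085],[0.0,0,-0.001,0,0,0,0.085],[0,0,0,0,0,0,0.085],[0,0,0,0,0,0,0.02],[0,0,0,0,0,0,0.02],[0,0,0,0,0,0,0.02],[0,0,0,0,0,0,0.02],[0,0,0,0,0,0,0.02],[0,0,0,0,0,0,0.02]]]' --squeeze 80

```text
t: 21.7
tool_pos: [0.4714, -0.0442, 0.003]
tool_rot: [-0.119, 1.564, 0.109]
contact_force: [0.5, 0.0, 0.0]
opening: 0.0203
```

Run:
```python
from h import *
im=get_image('scene')
go((.470,-.044,.0),8)
marks('scene',['headlamp'])
```

```text
t 21.75 pos [ 0.4714 -0.0442  0.003 ] F [ 1.2 -0.1 -0.5] open 0.0198
shift [ 0.003   0.0004 -0.0014] turn [0.34 0.18 0.39]
scene headlamp 0.79 [ 0.469 -0.043  0.001] (298, 215)
```

Run:
```python
from h import *
a=cv2.resize(get_image('scene')[165:240,255:345],None,fx=5,fy=5,interpolation=cv2.INTER_CUBIC)
b=cv2.resize(get_image('top')[185:300,260:350],None,fx=4,fy=4,interpolation=cv2.INTER_CUBIC)[:375]
cv2.imwrite('pics/h3.png',np.hstack([a,b])[:,:,::-1])
```

```text
(no output)
```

View pics/h3.png

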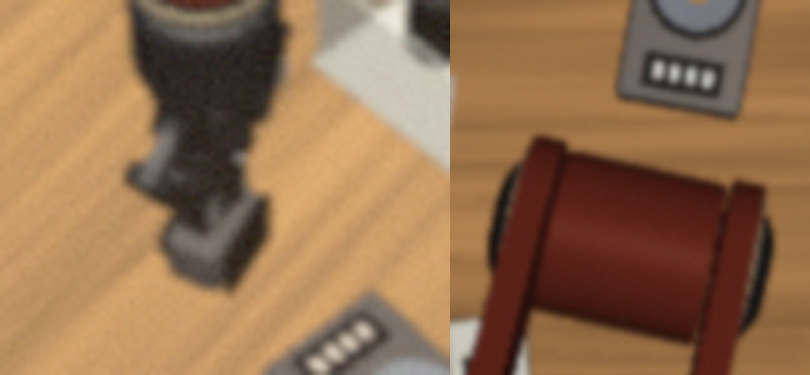

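The picture shows the closed fingertips at about (215,195) in the left half, over or behind the headlamp's top edge and not around its sides. I open and feel downward in small steps.

Emit:
arm_command --plan '[[[0,0,0,0,0,0,0.085],[0,0,0,0,0,0,0.085],[0,0,0,0,0,0,0.085],[0,0,0,0,0,0,0.085],[0,0,0,0,0,0,0.085],[0.003,0,0,0,0,0,0.085],[0.003,0,0,0,0,0,0.085],[0.003,0,0,0,0,0,0.085]]]'

```text
t: 22.57
tool_pos: [0.4721, -0.0444, -0.006]
tool_rot: [-0.12, 1.563, 0.109]
contact_force: [0.2, -0.2, -0.3]
opening: 0.0851
```

Run:
```python
from h import *
go((.470,-.044,.0),8)
u=lambda cx,cy,z:ray('scene',255+cx/6,160+cy/6,z).round(3)
print('h2 finger end',[u(180,298,z) for z in(.03,.04,.05,.07)])
```

```text
t 22.57 pos [ 0.4721 -0.0444 -0.006 ] F [ 0.2 -0.2 -0.3] open 0.0851
shift [-0.006   0.0006 -0.002 ] turn [0.35 0.26 0.43]
h2 finger end [array([ 0.446, -0.067,  0.03 ]), array([ 0.451, -0.072,  0.04 ]), array([ 0.456, -0.078,  0.05 ]), array([ 0.467, -0.089,  0.07 ])]
```

Emit:
arm_command --plan '[[[0.003,0,0,0,0,0,0.085],[0.003,0,0,0,0,0,0.085],[0.003,0,0,0,0,0,0.085],[0,0,0,0,0,0,0.085]]]'

```text
t: 22.9
tool_pos: [0.471, -0.0442, -0.0174]
tool_rot: [-0.119, 1.565, 0.109]
contact_force: [-0.4, 0.1, -0.2]
opening: 0.0848
```

Emit:
arm_command --plan '[[[0.003,0,0,0,0,0,0.085],[0.003,0,0,0,0,0,0.085],[0.002,0,0,0,0,0,0.085],[0,0,0,0,0,0,0.085]]]'

```text
t: 23.23
tool_pos: [0.4708, -0.0442, -0.0266]
tool_rot: [-0.119, 1.566, 0.11]
contact_force: [-0.1, -0.5, -0.5]
opening: 0.085
```

Emit:
arm_command --plan '[[[0,0,0,0,0,0,0.03],[0,0,0,0,0,0,0.03],[0,0,0,0,0,0,0.03],[0,0,0,0,0,0,0.03],[0,0,0,0,0,0,0.03],[0,0,0,0,0,0,0.03]]]' --squeeze 60

```text
t: 23.73
tool_pos: [0.4719, -0.0445, -0.0255]
tool_rot: [-0.12, 1.564, 0.109]
contact_force: [-0.2, -0.5, -0.7]
opening: 0.0529
```

Emit:
arm_command --plan '[[[-0.01,0,0,0,0,0,0.03],[-0.02,0,0,0,0,0,0.03],[-0.025,0,0,4,0,0,0.03],[-0.025,0,0,5,0,0,0.03],[-0.025,0,0,5,0,0,0.03],[-0.015,0,0,2,0,0,0.03],[-0.005,0,0,0,0,0,0.03],[0,0.015,0.003,0,0,0,0.03],[0,0.03,0.007,0,0,0,0.03],[0,0.035,0.008,0,0,0,0.03],[0,0.035,0.008,0,0,0,0.03],[0,0.03,0.007,0,0,0,0.03],[0,0.02,0.006,0,0,0,0.03],[0,0.01,0.002,0,0,0,0.03],[0,0,0,0,0,0,0.03],[0,0,0,0,0,0,0.03]]]'

```text
t: 25.07
tool_pos: [0.5346, 0.1303, 0.104]
tool_rot: [0.105, 1.57, -0.117]
contact_force: [-0.3, -0.3, -1.0]
opening: 0.0533
```

Run:
```python
from h import *
im=get_image('scene')
go((.544,.142,-.019),-8.2)
marks('scene',['headlamp'])
```

```text
t 25.12 pos [0.5344 0.13   0.104 ] F [ 0.2 -0.1 -1.1] open 0.0531
shift [0.1228 0.0142 0.008 ] turn [ 0.06 -0.12  0.43]
scene headlamp 0.74 [ 0.601 -0.21  -0.001] (297, 284)
scene headlamp 0.68 [0.533 0.129 0.128] (355, 156)
```

Emit:
arm_command --plan '[[[0,0.005,0.003,0,0,0,0.03],[0,0.005,0.003,0,0,0,0.03],[0,0.004,0.001,0,0,0,0.03],[0,0,0,0,0,0,0.03],[0.01,0,0,0,0,0,0.03],[0.018,0,0,0,0,0,0.03],[0.018,0,0,0,0,0,0.03],[0.012,0,0,0,0,0,0.03],[0.005,0,0,0,0,0,0.03],[0,0,0,0,0,0,0.03],[0,0,0,0,0,0,0.03]]]'

```text
t: 26.08
tool_pos: [0.5439, 0.1383, 0.0369]
tool_rot: [0.11, 1.569, -0.124]
contact_force: [-0.6, -0.0, -0.2]
opening: 0.053
```

Run:
```python
from h import *
im=get_image('scene')
go((.543,.143,-.019),-8.2)
marks('scene',['headlamp'])
```

```text
t 26.13 pos [0.544  0.1383 0.0371] F [-0.6 -0.3 -1. ] open 0.053
shift [ 0.056   0.005  -0.0016] turn [-0.34 -0.03  0.49]
scene headlamp 0.76 [0.543 0.138 0.065] (359, 172)
```

Emit:
arm_command --plan '[[[0.005,0.002,-0.001,0,0,0,0.03],[0.012,0.002,0,0,0,0,0.03],[0.014,0,0,0,0,0,0.03],[0.01,0,0,0,0,0,0.03],[0.006,0,0,0,0,0,0.03],[0.003,0,0,0,0,0,0.03],[0,0,0,0,0,0,0.03],[0,0,0,0,0,0,0.03]]]'

```text
t: 26.85
tool_pos: [0.5473, 0.1436, -0.0133]
tool_rot: [0.112, 1.561, -0.122]
contact_force: [-0.2, 1.0, -1.6]
opening: 0.053
```

Run:
```python
from h import *
im=get_image('scene')
go((.543,.143,-.019),-8.2)
marks('scene',['headlamp','battery'])
```

```text
t 26.9 pos [ 0.5472  0.1436 -0.0132] F [-0.2  0.5 -0.5] open 0.053
shift [ 0.0058 -0.0012 -0.0042] turn [-0.32  0.43  0.34]
scene headlamp 0.73 [0.757 0.02  0.006] (400, 252)
scene headlamp 0.41 [0.645 0.197 0.229] (410, 132)
scene headlamp 0.39 [ 0.598 -0.212 -0.   ] (296, 284)
scene headlamp 0.38 [0.544 0.144 0.011] (359, 183)
scene headlamp 0.21 [0.597 0.202 0.078] (388, 164)
scene battery 0.76 [0.483 0.152 0.004] (343, 173)
scene battery 0.65 [ 0.338 -0.123  0.   ] (243, 210)
scene battery 0.61 [ 0.381 -0.183  0.001] (239, 232)
```

Emit:
arm_command --plan '[[[0.003,0,-0.001,0,0,0,0.03],[0.002,0,0,0,0,0,0.03],[0,0,0,0,0,0,0.065],[0,0,0,0,0,0,0.065],[0,0,0,0,0,0,0.065],[0,0,0,0,0,0,0.065],[-0.01,0,0,0,0,0,0.065],[-0.025,0,0,0,0,0,0.065],[-0.03,0,0,0,0,0,0.065],[-0.03,0,0,0,0,0,0.065],[-0.02,0,0,0,0,0,0.065],[-0.01,0,0,0,0,0,0.085],[0,0,0,0,0,0,0.085]]]'

```text
t: 28.08
tool_pos: [0.5469, 0.1472, 0.1182]
tool_rot: [0.124, 1.554, -0.117]
contact_force: [0.3, -0.6, 0.1]
opening: 0.0845
```

Emit:
arm_command --plan '[[[0,-0.02,0.006,2,0,0,0.085],[0,-0.035,0.011,3,0,0,0.085],[0,-0.035,0.011,2,0,0,0.085],[0,-0.035,0.011,0,0,0,0.085],[0,-0.035,0.011,0,0,0,0.085],[0,-0.035,0.011,0,0,0,0.085],[0,-0.035,0.011,0,0,0,0.085],[0,-0.035,0.011,0,0,0,0.085],[0,-0.03,0.01,0,0,0,0.085],[0,-0.02,0.006,0,0,0,0.085],[0,-0.01,0.003,0,0,0,0.085],[0,0,0,0,0,0,0.085],[0,0,0,0,0,0,0.085]]]'

```text
t: 29.17
tool_pos: [0.5554, -0.207, 0.1034]
tool_rot: [0.228, 1.562, -0.213]
contact_force: [0.7, 1.1, -0.5]
opening: 0.0851
```

Run:
```python
from h import *
im=get_image('scene')
go((.601,-.211,.02),-15.5)
marks('scene',['headlamp','battery','carabiner'])
for d in cut_out('scene','carabiner')[:2]:
    c=max(cv2.findContours(d['mask'].astype(np.uint8),0,2)[0],key=len)[:,0].astype(float)
    P=np.array([ray('scene',u,v,.0055)[:2] for u,v in c],np.float32)
    r=cv2.minAreaRect(P*1000); print(np.round(r[0],1),np.round(r[1]),cv2.boxPoints(r).round().tolist())
```

```text
t 29.22 pos [ 0.5553 -0.2065  0.1032] F [-0.4 -0.1 -0. ] open 0.085
shift [0.0831 0.0076 0.0455] turn [-0.53 -0.24 -0.49]
scene headlamp 0.67 [0.547 0.146 0.007] (360, 184)
scene battery 0.93 [ 0.379 -0.183  0.002] (239, 232)
scene battery 0.92 [ 0.34  -0.123 -0.002] (243, 211)
scene battery 0.82 [0.48  0.154 0.003] (343, 173)
scene battery 0.28 [0.602 0.202 0.082] (390, 163)
scene carabiner 0.89 [ 0.599 -0.21  -0.002] (297, 284)
scene carabiner 0.64 [ 0.408 -0.283 -0.   ] (221, 263)
scene carabiner 0.38 [ 0.632 -0.085  0.044] (338, 246)
[ 600.9 -211.2] [ 59. 102.] [[545.0, -230.0], [645.0, -250.0], [657.0, -192.0], [557.0, -173.0]]
[ 406.9 -283.5] [ 57. 103.] [[348.0, -283.0], [438.0, -334.0], [466.0, -284.0], [376.0, -233.0]]
```

Emit:
arm_command --plan '[[[0,0.003,0.012,0,0,0,0.075],[0,0.003,0.015,0,0,0,0.075],[0.005,0.001,0.01,0,0,0,0.075],[0.015,0,0.004,0,0,0,0.075],[0.02,0,0,0,0,0,0.075],[0.02,0,0,0,0,0,0.075],[0.015,0,0,0,0,0,0.075],[0.005,0,0,0,0,0,0.075],[0,0,0,0,0,0,0.075],[0,0,0,0,0,0,0.075]]]'

```text
t: 30.25
tool_pos: [0.6006, -0.2009, 0.0203]
tool_rot: [0.215, 1.56, -0.202]
contact_force: [-0.5, 0.2, 1.2]
opening: 0.075
```

Run:
```python
from h import *
go((.6005,-.2115,-.02),-13.5)
```

```text
t 30.25 pos [ 0.6006 -0.2009  0.0203] F [-0.5  0.2  1.2] open 0.075
shift [ 0.0402 -0.0106  0.0027] turn [-1.72  0.   -0.47]
```

Emit:
arm_command --plan '[[[0,-0.005,0.001,-0.8,0,0,0.075],[0.008,-0.004,0.001,-0.7,0,0,0.075],[0.012,-0.001,0,0,0,0,0.075],[0.012,0,0,0,0,0,0.075],[0.006,0,0,0,0,0,0.075],[0,0,0,0,0,0,0.075],[0,0,0,0,0,0,0.075]]]'

```text
t: 30.83
tool_pos: [0.602, -0.2131, -0.0183]
tool_rot: [0.191, 1.556, -0.181]
contact_force: [0.8, -0.6, 0.8]
opening: 0.0748
```

Run:
```python
from h import *
go((.6005,-.2115,-.02),-13.5)
```

```text
t 30.83 pos [ 0.602  -0.2131 -0.0183] F [ 0.8 -0.6  0.8] open 0.0748
shift [ 0.0017  0.0012 -0.0019] turn [-0.06  0.33 -0.39]
```

Now feel for the table in 3 mm steps.

Emit:
arm_command --plan '[[[0.003,0,-0.001,0,0,0,0.075],[0.003,0,0,0,0,0,0.075],[0.003,0,0,0,0,0,0.075]]]'

```text
t: 31.08
tool_pos: [0.6017, -0.213, -0.0272]
tool_rot: [0.19, 1.555, -0.181]
contact_force: [0.1, 0.8, -0.2]
opening: 0.075
```

Emit:
arm_command --plan '[[[0.003,0,0,0,0,0,0.075],[0.003,0,0,0,0,0,0.075]]]'

```text
t: 31.25
tool_pos: [0.6021, -0.213, -0.0334]
tool_rot: [0.19, 1.554, -0.181]
contact_force: [-0.4, -0.1, 0.1]
opening: 0.0749
```

Emit:
arm_command --plan '[[[0.002,0,0,0,0,0,0.075],[0.002,0,0,0,0,0,0.075]]]'

```text
t: 31.42
tool_pos: [0.6021, -0.2129, -0.0379]
tool_rot: [0.19, 1.554, -0.181]
contact_force: [-0.5, -0.3, 0.0]
opening: 0.0751
```

Emit:
arm_command --plan '[[[0.002,0,0,0,0,0,0.075],[0.002,0,0,0,0,0,0.075]]]'

```text
t: 31.58
tool_pos: [0.6023, -0.2129, -0.0422]
tool_rot: [0.19, 1.554, -0.181]
contact_force: [0.3, -0.9, -0.7]
opening: 0.0749
```

Emit:
arm_command --plan '[[[0.002,0,0,0,0,0,0.075],[0.002,0,0,0,0,0,0.075]]]'

```text
t: 31.75
tool_pos: [0.6024, -0.2131, -0.0439]
tool_rot: [0.19, 1.556, -0.182]
contact_force: [-10.1, 6.1, 22.1]
opening: 0.0752
```

Emit:
arm_command --plan '[[[-0.003,0,0,0,0,0,0.075],[-0.002,0,0,0,0,0,0.075],[0,0,0,0,0,0,0.03],[0,0,0,0,0,0,0.03],[0,0,0,0,0,0,0.03],[0,0,0,0,0,0,0.03],[0,0,0,0,0,0,0.03]]]' --squeeze 50

```text
t: 32.33
tool_pos: [0.6037, -0.2137, -0.0367]
tool_rot: [0.189, 1.553, -0.182]
contact_force: [-0.5, 0.3, 2.4]
opening: 0.0529
```

Emit:
arm_command --plan '[[[-0.01,0,0,0,0,0,0.03],[-0.025,0,0,0,0,0,0.03],[-0.03,0,0,0,0,0,0.03],[-0.03,0,0,0,0,0,0.03],[-0.03,0,0,0,0,0,0.03],[-0.02,0.01,-0.01,0,0,0,0.03],[-0.005,0.025,-0.025,0,0,0,0.03],[0,0.028,-0.028,-2,0,0,0.03],[0,0.028,-0.028,-2,0,0,0.03],[0,0.022,-0.02,-1,0,0,0.03],[0,0.012,-0.01,0,0,0,0.03],[0,0,0,0,0,0,0.03],[0,0,0,0,0,0,0.03]]]'

```text
t: 33.42
tool_pos: [0.5026, -0.0608, 0.1215]
tool_rot: [0.121, 1.562, -0.111]
contact_force: [1.1, -0.4, -0.5]
opening: 0.0524
```

Run:
```python
from h import *
im=get_image('scene')
go((.5356,.2704,.11),-8.2)
marks('scene',['carabiner','headlamp'])
```

```text
t 33.47 pos [ 0.5028 -0.061   0.1215] F [ 0.6 -0.3 -0.5] open 0.0523
shift [ 0.0139  0.3325 -0.0165] turn [-0.29  0.28 -0.43]
scene carabiner 0.9 [ 0.408 -0.285  0.   ] (220, 264)
scene carabiner 0.77 [ 0.498 -0.059  0.157] (301, 187)
scene headlamp 0.69 [0.547 0.146 0.004] (360, 185)
```

Emit:
arm_command --plan '[[[0,0.02,-0.001,0,0,0,0.03],[0,0.035,-0.002,0,0,0,0.03],[0,0.038,-0.002,0,0,0,0.03],[0,0.038,-0.002,0,0,0,0.03],[0,0.038,-0.002,0,0,0,0.03],[0,0.038,-0.002,0,0,0,0.03],[0,0.038,-0.001,0,0,0,0.03],[0,0.035,-0.001,0,0,0,0.03],[0,0.025,0,0,0,0,0.03],[0,0.015,0,0,0,0,0.03],[0,0.006,0,0,0,0,0.03],[0,0,0,0,0,0,0.03],[0,0,0,0,0,0,0.03]]]'

```text
t: 34.65
tool_pos: [0.5561, 0.265, 0.1204]
tool_rot: [0.137, 1.561, -0.133]
contact_force: [0.2, 0.3, -0.3]
opening: 0.0527
```

Run:
```python
from h import *
im=get_image('scene')
go((.5385,.269,.0),-8.2)
marks('scene',['carabiner'])
```

```text
t 34.7 pos [0.556  0.2647 0.1204] F [ 0.   0.1 -1. ] open 0.0528
shift [ 0.1203  0.0009 -0.0187] turn [-1.69  0.32 -0.14]
scene carabiner 0.62 [ 0.406 -0.283  0.002] (220, 263)
scene carabiner 0.56 [0.553 0.263 0.157] (390, 123)
```

Emit:
arm_command --plan '[[[0,0,-0.008,-0.8,0,0,0.03],[0,0.001,-0.006,-0.7,0,0,0.03],[0,0,-0.002,0,0,0,0.03],[0,0,0,0,0,0,0.03],[0.015,0,0,0,0,0,0.03],[0.02,0,0,0,0,0,0.03],[0.02,0,0,0,0,0,0.03],[0.015,0,0,0,0,0,0.03],[0.005,0,0,0,0,0,0.03],[0,0,0,0,0,0,0.03],[0,0,0,0,0,0,0.03]]]'

```text
t: 35.67
tool_pos: [0.5403, 0.2641, 0.0467]
tool_rot: [0.12, 1.555, -0.114]
contact_force: [0.1, -0.6, -0.7]
opening: 0.0526
```

Run:
```python
from h import *
im=get_image('scene')
go((.5385,.269,-.015),-8.2)
marks('scene',['carabiner'])
```

```text
t 35.72 pos [0.5405 0.2642 0.047 ] F [-0.5  0.4 -1.1] open 0.0524
shift [ 0.062   0.0042 -0.0034] turn [-0.38  0.71 -0.27]
scene carabiner 0.92 [ 0.409 -0.284  0.   ] (221, 264)
scene carabiner 0.73 [ 0.756 -0.21  -0.002] (348, 319)
scene carabiner 0.69 [0.538 0.265 0.082] (382, 140)
```

Emit:
arm_command --plan '[[[0.01,0.002,-0.001,0,0,0,0.03],[0.015,0.002,-0.001,0,0,0,0.03],[0.015,0,0,0,0,0,0.03],[0.008,0,0,0,0,0,0.03],[0.004,0,0,0,0,0,0.03],[0,0,0,0,0,0,0.03],[0,0,0,0,0,0,0.03]]]'

```text
t: 36.35
tool_pos: [0.5452, 0.2714, -0.0014]
tool_rot: [0.124, 1.543, -0.11]
contact_force: [-0.4, 0.5, 0.1]
opening: 0.0527
```

Emit:
arm_command --plan '[[[0.005,0,-0.003,0,0,0,0.03],[0.005,0,-0.001,0,0,0,0.03],[0.002,0,0,0,0,0,0.03],[0,0,0,0,0,0,0.075],[0,0,0,0,0,0,0.075],[0,0,0,0,0,0,0.075],[0,0,0,0,0,0,0.075],[-0.01,0,0,0,0,0,0.075],[-0.025,0,0,0,0,0,0.075],[-0.03,0,0,0,0,0,0.075],[-0.03,0,0,0,0,0,0.075],[-0.02,0,0,0,0,0,0.075],[-0.01,0,0,0,0,0,0.075],[0,0,0,0,0,0,0.075]]]'

```text
t: 37.52
tool_pos: [0.5393, 0.2714, 0.1225]
tool_rot: [0.124, 1.538, -0.109]
contact_force: [0.3, 0.1, -0.4]
opening: 0.0748
```

Run:
```python
from h import *
im=get_image('scene')
go((.4075,-.284,.06),-29)
marks('scene',['carabiner','battery','headlamp'])
```

```text
t 37.57 pos [0.539  0.2713 0.1215] F [0.1 0.1 0.2] open 0.0752
shift [ 0.0536 -0.5693 -0.0493] turn [20.47  1.45 -0.93]
scene carabiner 0.66 [ 0.406 -0.286 -0.001] (219, 264)
scene carabiner 0.63 [0.542 0.273 0.004] (382, 158)
scene battery 0.64 [ 0.382 -0.184  0.001] (239, 233)
scene battery 0.55 [ 0.339 -0.123  0.002] (243, 210)
scene battery 0.53 [0.48  0.153 0.002] (342, 173)
scene headlamp 0.53 [0.548 0.146 0.003] (360, 185)
```

Emit:
arm_command --plan '[[[0,-0.02,-0.002,0,0.5,0,0.075],[0,-0.035,-0.003,0,0.5,0,0.075],[0,-0.039,-0.003,0,0,0,0.075],[0,-0.039,-0.003,0,0,0,0.075],[0,-0.039,-0.003,0,0,0,0.075],[0,-0.039,-0.003,0,0,0,0.075],[0,-0.039,-0.003,0,0,0,0.075],[0,-0.039,-0.003,0,0,0,0.075],[0,-0.039,-0.003,0,0,0,0.075],[0,-0.039,-0.003,0,0,0,0.075],[0,-0.039,-0.003,0,0,0,0.075],[0,-0.039,-0.003,0,0,0,0.075],[0,-0.035,-0.003,0,0,0,0.075],[0,-0.03,-0.003,0,0,0,0.075],[0,-0.02,0,4,0,0,0.075],[0,-0.008,0,6,0,0,0.075],[0,0,0,6,0,0,0.075],[0,0,0,4,0,0,0.075],[0,0,0,0,0,0,0.075],[0,0,0,0,0,0,0.075]]]'

```text
t: 39.38
tool_pos: [0.3841, -0.2714, 0.0705]
tool_rot: [0.418, 1.599, -0.393]
contact_force: [-0.8, 0.4, -0.6]
opening: 0.0751
```

Run:
```python
from h import *
im=get_image('scene')
go((.409,-.285,.0),-29)
marks('scene',['carabiner'])
```

```text
t 39.43 pos [ 0.384  -0.2711  0.0703] F [-0.5 -0.2 -0.3] open 0.0752
shift [0.0682 0.0003 0.0334] turn [-0.37 -3.92  0.07]
scene carabiner 0.73 [ 0.407 -0.285  0.001] (220, 264)
scene carabiner 0.58 [0.538 0.273 0.003] (381, 157)
scene carabiner 0.3 [0.545 0.145 0.006] (359, 184)
```

Emit:
arm_command --plan '[[[0,0,0.008,0,-1.3,0,0.075],[0,0,0.008,0,-1.3,0,0.075],[0,0,0.008,0,-1,0,0.075],[0.005,0,0.004,0,0,0,0.075],[0.01,0,0,0,0,0,0.075],[0.015,0,0,0,0,0,0.075],[0.012,0,0,0,0,0,0.075],[0.005,0,0,0,0,0,0.075],[0,0,0,0,0,0,0.075],[0,0,0,0,0,0,0.075]]]'

```text
t: 40.32
tool_pos: [0.4127, -0.2854, 0.0182]
tool_rot: [0.395, 1.532, -0.398]
contact_force: [0.7, 0.6, 0.2]
opening: 0.075
```

Run:
```python
from h import *
im=get_image('scene')
go((.409,-.285,-.036),-29)
marks('scene',['carabiner'])
```

```text
t 40.37 pos [ 0.4127 -0.2853  0.0183] F [ 0.   0.1 -0.4] open 0.0751
shift [ 0.0543 -0.0014 -0.0035] turn [0.02 0.16 0.08]
scene carabiner 0.73 [ 0.404 -0.285 -0.001] (219, 264)
scene carabiner 0.68 [0.535 0.271 0.004] (380, 157)
```

Descend 0.055 to about −0.037, then close.

Emit:
arm_command --plan '[[[0.008,0,-0.002,0,0,0,0.075],[0.013,0,-0.002,0,0,0,0.075],[0.013,0,0,0,0,0,0.075],[0.01,0,0,0,0,0,0.075],[0.004,0,0,0,0,0,0.075],[0,0,0,0,0,0,0.075],[0,0,0,0,0,0,0.075]]]'

```text
t: 41.0
tool_pos: [0.4119, -0.2862, -0.0286]
tool_rot: [0.391, 1.524, -0.401]
contact_force: [0.1, -0.8, -0.2]
opening: 0.0751
```

Run:
```python
from h import *
go((.408,-.285,-.038),-29)
```

```text
t 41.0 pos [ 0.4119 -0.2862 -0.0286] F [ 0.1 -0.8 -0.2] open 0.0751
shift [ 0.0094 -0.0007 -0.0041] turn [0.02 0.68 0.22]
```

Emit:
arm_command --plan '[[[0.003,0,-0.002,0,0,0,0.075],[0.003,0,-0.001,0,0,0,0.075],[0.003,0,0,0,0,0,0.075],[0,0,0,0,0,0,0.03],[0,0,0,0,0,0,0.03],[0,0,0,0,0,0,0.03],[0,0,0,0,0,0,0.03],[0,0,0,0,0,0,0.03]]]' --squeeze 50

```text
t: 41.67
tool_pos: [0.411, -0.2866, -0.0353]
tool_rot: [0.388, 1.519, -0.403]
contact_force: [-0.1, 0.3, -0.9]
opening: 0.0525
```

Emit:
arm_command --plan '[[[-0.01,0,0,0,0,0,0.03],[-0.025,0,0,0,0,0,0.03],[-0.03,0,0,0,0.5,0,0.03],[-0.03,0,0,-5,0.5,0,0.03],[-0.03,0,0,-6,0.5,0,0.03],[-0.02,0,0,-6,0,0,0.03],[-0.01,0,0,-3,0,0,0.03],[0,0.02,0.002,0,0,0,0.03],[0,0.035,0.003,0,0,0,0.03],[0,0.038,0.003,0,0,0,0.03],[0,0.038,0.003,0,0,0,0.03],[0,0.038,0.003,0,0,0,0.03],[0,0.03,0.003,0,0,0,0.03],[0,0.02,0.002,0,0,0,0.03],[0,0.01,0,0,0,0,0.03],[0,0,0,0,0,0,0.03],[0,0,0,0,0,0,0.03]]]'

```text
t: 43.08
tool_pos: [0.4626, -0.0512, 0.1381]
tool_rot: [0.108, 1.571, -0.115]
contact_force: [0.5, 0.3, -0.5]
opening: 0.0527
```

Run:
```python
from h import *
im=get_image('scene')
go((.539,.269,.115),-8.2)
marks('scene',['carabiner'])
```

```text
t 43.13 pos [ 0.4626 -0.0516  0.1382] F [-0.2  0.6 -1.2] open 0.0524
shift [0.0217 0.3283 0.0301] turn [ 0.03 -0.14  0.24]
scene carabiner 0.68 [ 0.46  -0.051  0.175] (290, 173)
scene carabiner 0.6 [0.538 0.273 0.004] (381, 157)
```

Emit:
arm_command --plan '[[[0,0.02,0.001,0,0,0,0.03],[0,0.035,0.001,0,0,0,0.03],[0.002,0.038,0.001,0,0,0,0.03],[0.002,0.038,0.001,0,0,0,0.03],[0.002,0.038,0.001,0,0,0,0.03],[0.002,0.038,0.001,0,0,0,0.03],[0.002,0.038,0.001,0,0,0,0.03],[0,0.033,0.001,0,0,0,0.03],[0,0.025,0.001,0,0,0,0.03],[0,0.015,0.001,0,0,0,0.03],[0,0.006,0,0,0,0,0.03],[0,0,0,0,0,0,0.03],[0,0,0,0,0,0,0.03]]]'

```text
t: 44.27
tool_pos: [0.5301, 0.2639, 0.1255]
tool_rot: [0.127, 1.567, -0.144]
contact_force: [-0.2, -0.6, 0.1]
opening: 0.0527
```

Run:
```python
from h import *
im=get_image('scene')
go((.539,.270,-.005),-8.2)
marks('scene',['carabiner'])
```

```text
t 44.32 pos [0.53   0.2636 0.1255] F [ 0.5 -0.6 -1.4] open 0.0526
shift [0.1304 0.0092 0.0076] turn [-1.7   0.04  0.6 ]
scene carabiner 0.74 [0.549 0.144 0.002] (360, 186)
scene carabiner 0.62 [0.529 0.263 0.162] (383, 118)
scene carabiner 0.47 [0.539 0.276 0.004] (382, 157)
```

Emit:
arm_command --plan '[[[0,0.003,0.003,-0.8,0,0,0.03],[0,0.003,0.003,-0.7,0,0,0.03],[0,0,0,0,0,0,0.03],[0.012,0,0,0,0,0,0.03],[0.02,0,0,0,0,0,0.03],[0.02,0,0,0,0,0,0.03],[0.015,0,0,0,0,0,0.03],[0.005,0,0,0,0,0,0.03],[0,0,0,0,0,0,0.03],[0,0,0,0,0,0,0.03]]]'

```text
t: 45.2
tool_pos: [0.5383, 0.2633, 0.049]
tool_rot: [0.109, 1.566, -0.126]
contact_force: [0.3, 0.1, -1.0]
opening: 0.0525
```

Run:
```python
from h import *
im=get_image('scene')
go((.539,.270,-.008),-8.2)
marks('scene',['carabiner'])
```

```text
t 45.25 pos [0.5384 0.2634 0.0492] F [-0.1 -0.4 -0.6] open 0.0532
shift [ 0.0572  0.0073 -0.0005] turn [-0.4   0.14  0.6 ]
scene carabiner 0.55 [0.539 0.274 0.003] (382, 157)
scene carabiner 0.44 [0.54  0.266 0.084] (383, 140)
```

Emit:
arm_command --plan '[[[0.01,0.003,-0.001,0,0,0,0.03],[0.015,0.002,-0.001,0,0,0,0.03],[0.015,0,-0.001,0,0,0,0.03],[0.008,0,-0.001,0,0,0,0.03],[0.004,0,0,0,0,0,0.03],[0,0,0,0,0,0,0.03],[0,0,0,0,0,0,0.03]]]'

```text
t: 45.88
tool_pos: [0.5408, 0.2717, 0.0009]
tool_rot: [0.114, 1.553, -0.121]
contact_force: [0.7, -0.6, -0.7]
opening: 0.0526
```

Emit:
arm_command --plan '[[[0.003,0,-0.001,0,0,0,0.03],[0.003,0,0,0,0,0,0.03],[0,0,0,0,0,0,0.07],[0,0,0,0,0,0,0.07],[0,0,0,0,0,0,0.07],[0,0,0,0,0,0,0.07],[-0.01,0,0,0,0,0,0.07],[-0.025,0,0,0,0,0,0.07],[-0.03,0,0,0,0,0,0.07],[-0.035,0,0,0,0,0,0.07],[-0.035,0,0,0,0,0,0.03],[-0.03,0,0,0,0,0,0.0],[-0.01,0,0,0,0,0,0.0],[0,0,0,0,0,0,0.0]]]'

```text
t: 47.05
tool_pos: [0.5377, 0.2729, 0.1843]
tool_rot: [0.116, 1.549, -0.12]
contact_force: [-0.9, 1.3, -0.5]
opening: 0.0218
```

Run:
```python
from h import *
shot('scene','o1',(310,80,450,215),4)
st()
marks('scene',['carabiner','battery','headlamp','lid_edge','lid_hinge','clip_left_end','clip_right_end'])
```

```text
t 47.1 pos [0.5376 0.2729 0.1836] F [ 0.8 -0.4  0.3] open 0.0144
[[ 0.018  0.15   0.989]
 [-0.004  0.989 -0.15 ]
 [-1.    -0.001  0.018]]
scene carabiner 0.55 [0.538 0.271 0.014] (381, 155)
scene carabiner 0.41 [0.539 0.273 0.004] (382, 157)
scene carabiner 0.33 [0.545 0.145 0.005] (359, 184)
scene battery 0.76 [0.481 0.149 0.002] (342, 174)
scene battery 0.68 [ 0.38  -0.182  0.002] (239, 232)
scene battery 0.54 [ 0.339 -0.122 -0.   ] (243, 210)
scene headlamp 0.59 [0.548 0.146 0.003] (360, 185)
scene lid_edge 0.73 [0.649 0.198 0.23 ] (412, 133)
scene lid_edge 0.35 [0.6   0.202 0.077] (389, 164)
scene lid_hinge 0.92 [0.598 0.2   0.08 ] (388, 164)
scene clip_left_end 0.5 [0.673 0.28  0.259] (439, 110)
scene clip_right_end 0.62 [0.649 0.107 0.252] (394, 148)
```

View pics/o1.png

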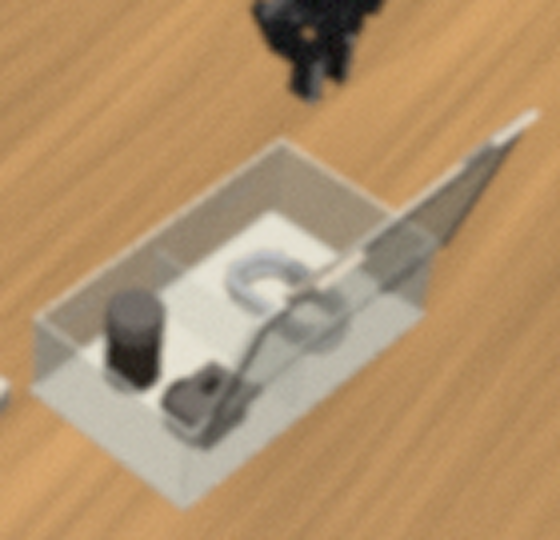

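Emit:
arm_command --plan '[[[-0.015,0,0,0,0.5,0,0],[-0.025,-0.01,0,0,0.4,0,0],[-0.025,-0.02,0,0,0,0,0],[-0.015,-0.018,0,0,0,0,0],[-0.005,-0.012,0.01,0,0,0,0],[0,-0.002,0.025,0,0,0,0],[0,0,0.03,0,0,0,0],[0,0,0.03,0,0,0,0],[0,0,0.03,0,0,0,0],[0,0,0.02,0,0,0,0],[0,0,0.01,0,0,0,0],[0,0,0,0,0,0,0],[0,0,0,0,0,0,0]]]'

```text
t: 48.53
tool_pos: [0.6802, 0.1824, 0.246]
tool_rot: [0.106, 1.599, -0.129]
contact_force: [-0.7, -0.6, -0.3]
opening: 0.0001
```

Run:
```python
from h import *
im=get_image('scene')
go((.690,.187,.156),-8.2)
marks('scene',['lid_edge','clip_left_end','clip_right_end'])
```

```text
t 48.58 pos [0.6798 0.1824 0.2457] F [-0.5 -0.3  0.5] open 0.0003
shift [0.0893 0.0076 0.0122] turn [-0.34 -1.78  0.97]
scene lid_edge 0.67 [0.646 0.197 0.23 ] (411, 132)
scene clip_left_end 0.35 [0.674 0.279 0.258] (439, 111)
scene clip_right_end 0.55 [0.651 0.11  0.255] (395, 146)
```

Emit:
arm_command --plan '[[[0,0.004,0.006,0,-0.9,0.5,0],[0,0.003,0.007,0,-0.9,0.5,0],[0,0,0.002,0,0,0,0],[0,0,0,0,0,0,0],[0.015,0,0,0,0,0,0],[0.02,0,0,0,0,0,0],[0.018,0,0,0,0,0,0],[0.01,0,0,0,0,0,0],[0,0,0,0,0,0,0],[0,0,0,0,0,0,0]]]'

```text
t: 49.57
tool_pos: [0.696, 0.1899, 0.182]
tool_rot: [0.117, 1.557, -0.111]
contact_force: [0.1, 0.0, 0.7]
opening: -0.0002
```

Run:
```python
from h import *
shot('scene','l1',(330,50,470,190),4)
go((.690,.187,.156),-8.2)
```

```text
t 49.62 pos [0.6959 0.1899 0.1819] F [-0.4  0.7 -1.3] open -0.0
shift [ 0.0258 -0.0039 -0.0056] turn [-0.15  0.55 -0.25]
```

View pics/l1.png

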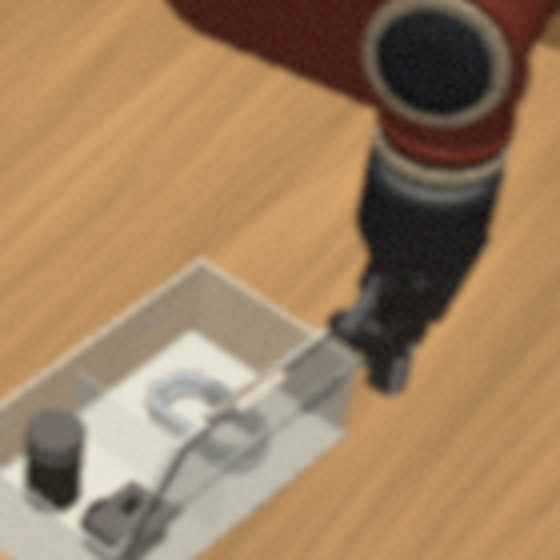

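Emit:
arm_command --plan '[[[0.008,0,-0.004,0,0.3,0,0],[0.008,0,-0.01,0,0,0,0],[0.003,0,-0.012,0,0,0,0],[0,0,-0.012,0,0,0,0],[0,0,-0.012,0,0,0,0],[0,0,-0.012,0,0,0,0],[0,0,-0.012,0,0,0,0]]]'

```text
t: 50.2
tool_pos: [0.6263, 0.2008, 0.1673]
tool_rot: [0.121, 1.548, -0.11]
contact_force: [1.0, -0.7, 1.8]
opening: 0.0001
```

```bash
cat >> h.py <<'E'
def org():
    o=ctrl.get_obs(); Q=R.from_euler('z',-8.2,degrees=True).as_matrix(); p=Q.T@(np.array(o['tool_pos'])-[.527,.211,0])
    M=Q.T@R.from_rotvec(o['tool_rot']).as_matrix()
    print('t',round(o['t'],2),'org tcp',p.round(4),'F org',(Q.T@np.array(o['contact_force'])).round(1),'tool x',M[:,0].round(3),'tool y',M[:,1].round(3))
E
python3 - <<'E'
from h import *
im=get_image('scene');org()
marks('scene',['lid_edge','clip_right_end'])
E
```

```text
t 50.25 org tcp [0.0978 0.0045 0.1675] F org [0.5 1.5 0.3] tool x [ 0.017  0.009 -1.   ] tool y [0.004 1.    0.009]
scene lid_edge 0.78 [0.617 0.204 0.236] (402, 124)
scene clip_right_end 0.43 [0.613 0.113 0.264] (382, 136)
```

Emit:
arm_command --plan '[[[0.001,0,-0.012,0,0,0,0],[0.001,0,-0.015,0,0,0,0],[0.003,0,-0.015,0,0,0,0],[0.005,0,-0.015,0,0,0,0],[0.007,0,-0.014,0,0,0,0],[0.008,0,-0.012,0,0,0,0],[0.009,0,-0.01,0,0,0,0]]]'

```text
t: 50.93
tool_pos: [0.5448, 0.2146, 0.1386]
tool_rot: [0.127, 1.527, -0.109]
contact_force: [-0.2, -0.5, 1.6]
opening: -0.0
```

Run:
```python
from h import *
im=get_image('scene');org()
marks('scene',['lid_edge','clip_right_end'])
```

```text
t 50.98 org tcp [0.0144 0.0058 0.136 ] F org [-0.3  0.3 -1.1] tool x [ 0.035  0.013 -0.999] tool y [0.007 1.    0.013]
scene lid_edge 0.7 [0.513 0.219 0.207] (370, 112)
scene clip_right_end 0.72 [0.487 0.135 0.233] (344, 118)
scene clip_right_end 0.67 [0.484 0.151 0.002] (343, 174)
```

Emit:
arm_command --plan '[[[0.008,0,-0.012,0,0.4,0,0],[0.009,0,-0.01,0,0.4,0,0],[0.01,0,-0.008,0,0.4,0,0],[0.011,0,-0.006,0,0.3,0,0],[0.011,0,-0.005,0,0,0,0],[0.011,0,-0.004,0,0,0,0]]]'

```text
t: 51.58
tool_pos: [0.5065, 0.2222, 0.0783]
tool_rot: [0.132, 1.546, -0.108]
contact_force: [-0.5, 0.0, 1.1]
opening: -0.0003
```

Run:
```python
from h import *
im=get_image('scene');org()
marks('scene',['lid_edge','clip_right_end'])
```

```text
t 51.63 org tcp [-0.0244  0.0073  0.075 ] F org [-1.5 -0.7 -0.9] tool x [ 0.015  0.015 -1.   ] tool y [0.009 1.    0.015]
scene lid_edge 0.73 [0.455 0.223 0.127] (351, 125)
scene clip_right_end 0.65 [0.415 0.144 0.143] (323, 130)
```

Emit:
arm_command --plan '[[[0.008,0,-0.004,0,0.3,0,0],[0.008,0,-0.002,0,0.3,0,0],[0.006,0,-0.002,0,0,0,0],[0.005,0,0,0,0,0,0],[0.004,0,0,0,0,0,0],[0.004,0,0,0,0,0,0]]]'

```text
t: 52.23
tool_pos: [0.5001, 0.2242, 0.0504]
tool_rot: [0.13, 1.56, -0.108]
contact_force: [-15.5, -5.7, 28.7]
opening: 0.0001
```

Run:
```python
from h import *
im=get_image('scene');org()
marks('scene',['lid_edge','clip_right_end','clip_left_end'])
```

```text
t 52.28 org tcp [-0.0285  0.0092  0.0505] F org [-13.6  -7.8  25.8] tool x [ 0.006  0.014 -1.   ] tool y [0.009 1.    0.015]
scene lid_edge 0.56 [0.453 0.228 0.093] (351, 132)
scene clip_right_end 0.52 [0.399 0.147 0.1  ] (319, 138)
scene clip_left_end 0.56 [0.401 0.147 0.094] (319, 140)
```

Emit:
arm_command --plan '[[[0.003,0,0,0,0,0,0],[0.002,0,0,0,0,0,0],[-0.005,0,0,0,0,0,0],[-0.015,0,0,0,0,0,0],[-0.02,0,0,0,0,0,0],[-0.015,0,0,0,0,0,0],[-0.005,-0.015,-0.012,0,0,0,0],[0,-0.022,-0.018,0,0,0,0],[0,-0.022,-0.018,0,0,0,0],[0,-0.015,-0.012,0,0,0,0],[0,-0.008,-0.007,0,0,0,0],[0,0,0,0,0,0,0],[0,0,0,0,0,0,0]]]'

```text
t: 53.52
tool_pos: [0.4198, 0.1507, 0.1116]
tool_rot: [0.13, 1.558, -0.107]
contact_force: [0.5, 0.4, 0.5]
opening: 0.0001
```

Run:
```python
from h import *
shot('scene','k1',(300,80,430,210),4);org()
marks('scene',['lid_edge','clip_right_end','clip_left_end','organizer'])
```

```text
t 53.57 org tcp [-0.0975 -0.0749  0.1115] F org [-0.1 -0.   0.7] tool x [ 0.008  0.015 -1.   ] tool y [0.007 1.    0.015]
scene lid_edge 0.81 [0.451 0.226 0.091] (350, 133)
scene clip_right_end 0.64 [0.597 0.201 0.078] (388, 164)
scene clip_right_end 0.59 [0.404 0.149 0.098] (321, 139)
scene clip_left_end 0.61 [0.432 0.315 0.094] (362, 112)
scene clip_left_end 0.52 [0.599 0.201 0.082] (389, 163)
scene organizer 0.81 [ 0.529  0.213 -0.   ] (368, 169)
scene organizer 0.72 [ 0.627 -0.085  0.049] (336, 245)
scene organizer 0.63 [0.598 0.202 0.077] (388, 164)
```

View pics/k1.png

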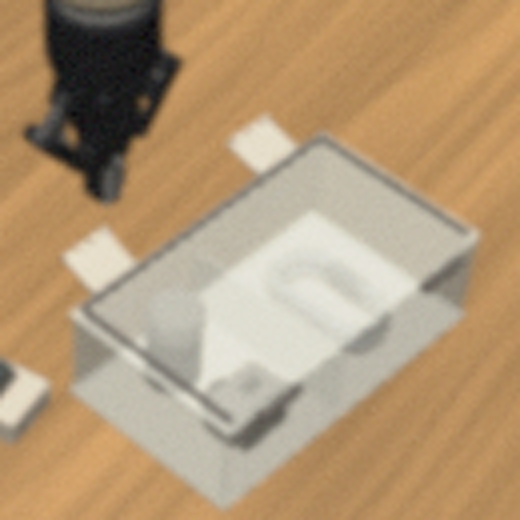

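Emit:
arm_command --plan '[[[0,-0.005,-0.003,0,0,0,0],[0,-0.003,-0.002,0,0,0,0],[0.01,0,0,0,0,0,0],[0.015,0,0,0,0,0,0],[0.01,0,0,0,0,0,0],[0.005,0,0,0,0,0,0],[0,0,0,0,0,0,0]]]'

```text
t: 54.35
tool_pos: [0.4145, 0.1445, 0.0681]
tool_rot: [0.128, 1.56, -0.105]
contact_force: [-0.8, -0.4, -0.1]
opening: -0.0003
```

Run:
```python
from h import *
org()
```

```text
t 54.35 org tcp [-0.1018 -0.0819  0.0681] F org [-0.7 -0.5 -0.1] tool x [ 0.007  0.015 -1.   ] tool y [0.005 1.    0.015]
```

Emit:
arm_command --plan '[[[0.003,0,-0.003,0,0,0,0],[0.007,0,-0.001,0,0,0,0],[0.008,0,0,0,0,0,0],[0.008,0,0,0,0,0,0],[0.008,0,0,0,0,0,0],[0.006,0,0,0,0,0,0],[0.003,0,0,0,0,0,0],[0,0,0,0,0,0,0]]]'

```text
t: 55.02
tool_pos: [0.4117, 0.1461, 0.0221]
tool_rot: [0.128, 1.558, -0.105]
contact_force: [0.1, -0.4, 0.9]
opening: -0.0
```

Run:
```python
from h import *
im=get_image('scene');org()
marks('scene',['lid_edge','clip_right_end'])
```

```text
t 55.07 org tcp [-0.1049 -0.0807  0.0223] F org [-0.3  0.1  0. ] tool x [ 0.009  0.015 -1.   ] tool y [0.005 1.    0.015]
scene lid_edge 0.83 [0.452 0.227 0.09 ] (350, 133)
scene clip_right_end 0.56 [0.421 0.143 0.054] (324, 154)
```

Emit:
arm_command --plan '[[[0,0,0.004,0,0,0,0],[0,0,0.005,0,0,0,0],[0,0,0.005,0,0,0,0],[0,0,0.004,0,0,0,0],[0,0,0.003,0,0,0,0],[0,0,0.003,0,0,0,0]]]'

```text
t: 55.67
tool_pos: [0.42, 0.1447, 0.0222]
tool_rot: [0.129, 1.605, -0.105]
contact_force: [-16.2, 0.2, 13.0]
opening: -0.0001
```

Run:
```python
from h import *
im=get_image('scene');org()
marks('scene',['clip_right_end'])
```

```text
t 55.72 org tcp [-0.0965 -0.0809  0.0222] F org [-17.8  -2.1  13.9] tool x [-0.039  0.012 -0.999] tool y [0.005 1.    0.012]
```

Emit:
arm_command --plan '[[[0,0,-0.006,0,-0.5,0,0],[0,0,-0.01,0,-0.8,0,0],[0,0,-0.008,0,-0.5,0,0],[-0.02,0,-0.002,0,0,0,0],[-0.025,0,0,0,0,0,0],[-0.02,0.01,0,0,0,0,0],[-0.008,0.025,0,0,0,0,0],[0,0.035,0,0,0,0,0],[0,0.035,0,0,0,0,0],[0,0.025,0.003,0,0,0,0],[0,0.015,0.003,0,0,0,0],[0,0.006,0.002,0,0,0,0],[0,0,0,0,0,0,0],[0,0,0,0,0,0,0]]]'

```text
t: 56.93
tool_pos: [0.4372, 0.3036, 0.1091]
tool_rot: [0.135, 1.549, -0.104]
contact_force: [-0.5, 0.8, 0.3]
opening: -0.0001
```

Run:
```python
from h import *
im=get_image('scene');org()
marks('scene',['lid_edge','clip_left_end','clip_right_end'])
```

```text
t 56.98 org tcp [-0.1021  0.0785  0.109 ] F org [ 0.4 -1.   0.3] tool x [ 0.017  0.021 -1.   ] tool y [0.01  1.    0.021]
scene lid_edge 0.61 [0.451 0.225 0.089] (350, 133)
scene lid_edge 0.21 [0.432 0.318 0.094] (362, 111)
scene clip_left_end 0.71 [0.43  0.314 0.094] (361, 112)
scene clip_right_end 0.5 [0.431 0.142 0.052] (327, 156)
```

Emit:
arm_command --plan '[[[0.01,0.002,-0.002,0,0.4,0,0],[0.015,0.002,-0.001,0,0.3,0,0],[0.012,0,0,0,0,0,0],[0.008,0,0,0,0,0,0],[0.008,0,0,0,0,0,0],[0.008,0,0,0,0,0,0],[0.008,0,0,0,0,0,0],[0.006,0,0,0,0,0,0],[0.003,0,0,0,0,0,0],[0,0,0,0,0,0,0]]]'

```text
t: 57.97
tool_pos: [0.4336, 0.3067, 0.0211]
tool_rot: [0.139, 1.565, -0.108]
contact_force: [-0.0, 0.2, -0.1]
opening: 0.0001
```

Run:
```python
from h import *
im=get_image('scene');org()
marks('scene',['clip_left_end','clip_right_end'])
```

```text
t 58.02 org tcp [-0.1061  0.0814  0.0213] F org [ 0.2  0.7 -0.1] tool x [ 0.001  0.02  -1.   ] tool y [0.014 1.    0.02 ]
scene clip_left_end 0.45 [0.446 0.314 0.056] (365, 124)
scene clip_right_end 0.59 [0.436 0.141 0.053] (328, 157)
```

Emit:
arm_command --plan '[[[0,0,0.004,0,0,0,0],[0,0,0.005,0,0,0,0],[0,0,0.005,0,0,0,0],[0,0,0.004,0,0,0,0],[0,0,0.004,0,0,0,0],[0,0,0.003,0,0,0,0]]]'

```text
t: 58.62
tool_pos: [0.4445, 0.3052, 0.0222]
tool_rot: [0.139, 1.604, -0.109]
contact_force: [-13.7, -0.1, 8.8]
opening: 0.0
```

Emit:
arm_command --plan '[[[0,0,-0.006,0,-0.5,0,0],[0,0,-0.012,0,-0.8,0,0],[0,0,-0.012,0,-0.5,0,0],[-0.02,0,-0.005,0,0,0,0],[-0.03,0,0,0,0,0,0],[-0.03,0,0,0,0,0,0],[-0.03,0,0,0,0,0,0],[-0.015,0,0,0,0,0,0],[0,0,0,0,0,0,0],[0,0,0,0,0,0,0]]]'

```text
t: 59.45
tool_pos: [0.4101, 0.3086, 0.1547]
tool_rot: [0.138, 1.562, -0.11]
contact_force: [0.5, -0.1, 0.3]
opening: 0.0001
```

Run:
```python
from h import *
a=cv2.resize(get_image('scene')[80:210,300:430],None,fx=3,fy=3,interpolation=cv2.INTER_CUBIC)
b=cv2.resize(get_image('top')[170:290,130:270],None,fx=2.78,fy=3.25,interpolation=cv2.INTER_CUBIC)
cv2.imwrite('pics/z1.png',np.hstack([a,b])[:,:,::-1])
org()
for c in('scene','top'): marks(c,['lid_edge','clip_left_end','clip_right_end','battery','headlamp','carabiner','plate_top','dish','wax_tin'])
```

```text
t 59.55 org tcp [-0.1302  0.0795  0.1534] F org [ 0.2  0.3 -0.4] tool x [ 0.002  0.017 -1.   ] tool y [0.015 1.    0.017]
scene lid_edge 0.71 [0.452 0.225 0.089] (350, 133)
scene clip_right_end 0.41 [0.437 0.139 0.052] (328, 158)
scene battery 0.89 [ 0.38  -0.184  0.002] (239, 232)
scene plate_top 0.7 [ 0.629 -0.082  0.045] (337, 245)
scene dish 0.61 [ 0.759 -0.209 -0.003] (350, 320)
scene wax_tin 0.69 [0.755 0.023 0.002] (400, 251)
scene wax_tin 0.35 [0.434 0.139 0.05 ] (327, 157)
top lid_edge 0.81 [0.45  0.228 0.09 ] (191, 257)
top clip_left_end 0.38 [0.461 0.308 0.048] (162, 253)
top clip_right_end 0.46 [0.433 0.14  0.051] (232, 263)
top battery 0.83 [ 0.336 -0.122 -0.003] (339, 299)
top battery 0.7 [ 0.376 -0.183  0.001] (363, 282)
top headlamp 0.26 [0.598 0.202 0.08 ] (203, 195)
top carabiner 0.44 [0.457 0.308 0.053] (162, 255)
top plate_top 0.75 [ 0.63  -0.081  0.045] (321, 181)
top dish 0.74 [ 0.757 -0.204 -0.001] (366, 134)
top wax_tin 0.74 [0.761 0.025 0.001] (278, 134)
top wax_tin 0.27 [0.432 0.141 0.056] (231, 263)
```

View pics/z1.png

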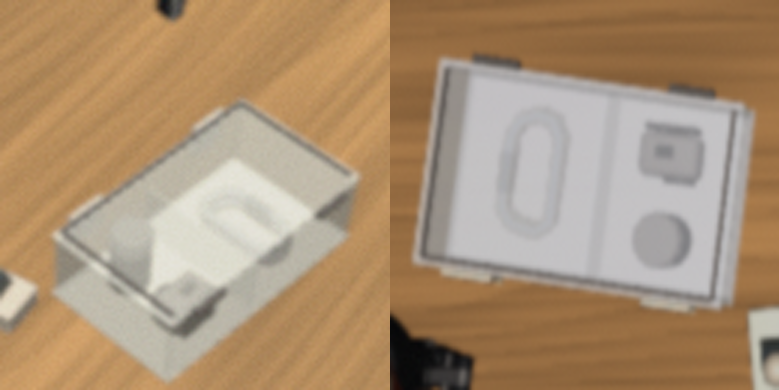

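Everything measures as packed and shut: lid edge level, both clip ends down at z ≈ 0.05 against the front, battery upright, and plate, dish and tin unmoved. Handing in.

```bash
python3 -c "
from h import *
finish_job(); print('done')"
```

```text
the job is handed in; nothing more can be done
done
```

The job is done and handed in at about 60 s of the 210 s; the hand-in reports no verdict.

- **Battery test:** I pressed the black, grey-capped battery (not the purple or turquoise one) on the plate. It held for about 2 s at 12–20 N, and the network's mark put the plate about 8–10 mm lower than at rest.
- **Packing:** The battery (upright) and headlamp are in the narrow compartment. The two carabiners found are stacked flat in the wide one.
- **Closing:** I pushed the lid shut until it stopped solidly at about 26 N, then folded both clips flat with 14–17 N.

**Last checks:** In the last pictures the lid is level and both clips lie against the front. Both clip ends measured about 5 cm above the shelf, as expected. The plate is back up, and the dish and tin are where they started. I never measured the light switch. It shows in the last picture, and the arm was not brought near it.

**What failed or disagreed:**
- **Fingertip height:** The real fingertips sat about 34 mm higher than the reported TCP. Because of that, the headlamp was missed twice; I gripped it after feeling downward, and later moves allowed for the offset.
- **Lid edge:** The networks put it about 4–5 mm high, which is about their own error. That would be roughly 0.03 rad, against the 0.06 limit.
- **Right clip:** Its end measured about 3 mm off flat, roughly 0.1 rad, against the 0.2 limit.

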